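# Put the spice jar back in its row and hold the grinder on pulse

## Robot

A 7-joint arm with a two-finger parallel gripper is mounted at the origin on a cart in front of the work surface, level with it; the furniture and walls round the work are solid. World frame = base frame: x ahead of the robot, y to its left, z up, the work surface at z = 0. Lengths are in m, angles in rad, forces in N, time in s.
With the tool pointing down it reaches from about 0.4 to 0.85 m from the base axis. Payload 10.4 kg.
Tool frame: the origin (TCP) lies between the finger pads; the fingertips stand tcp_to_tips ahead of it and the grasp point (between the pads) lies 8 mm behind it (tcp_to_tips is the distance from the TCP to the fingertips, in m); z points along the fingers, y is the line along which they close (so a half turn about z gives the same grasp; the last joint's range is limited). The gripper opens to 85 mm and grips with 20 to 120 N. Pads are 22 mm wide; open, the fingers measure 114 mm over their backs; the gripper's body (76 mm by 85 mm) begins 54 mm behind the grasp point. The pads swing forward as they close: fully open they stand 13 mm farther back than shut.
Start: joints at [-1.213, 0.332, -0.065, 1.46, 0.022, 1.35, -0.088], TCP at [0.232, 0.58, 0.242] pointing down, gripper open.
Joint ranges: [-2.6, 2.6], [-0.5, 2.12], [-1.47, 1.34], [0.16, 2.42], [-1.27, 4.41], [0.06, 2.06], [-2.6, 2.6]. Speed limits (rad/s): [2.22, 2.22, 2.79, 2.79, 3.14, 3.14, 3.14].

## Interface

Orientations are given as a unit quaternion [x, y, z, w].
In Python, from workcell import * gives the robot as it stands.
- The arm moves only by the tool apply_moves, never from a script. Its argument "rows" is a list of rows, each an object of numbers: "x", "y", "z": the shift along the tool's x, y, z in mm; "ax", "ay", "az": the turn, a rotation vector about the tool's x, y, z in degrees; "gripper": the closure, from 0 (fully open) to 1 (shut). A call has 1 to 5 rows; each row shifts and turns the commanded pose from where the row before left it, along the tool's axes as they then stand; what a row does not reach is not made up. A row lasts 1/12 s, in which the tool goes at most 41.7 mm and 7.16 degrees, less where a joint would pass 70% of its speed; a pose out of reach is approached as far as the arm can. A call with a gripper value outside its range is refused whole. The fingers move at their own pace and stop on an object; "newtons" is the grip in N (left out, the last holds). Time passes only in rows, so rows that do not move let the fingers close. It gives the time, the measured TCP pose, the force, the opening and the grip force at its end, in the units of the state.
- get_obs(): the state, without advancing time (a new reading comes with each control period).
- camera(name): name is "scene" or "top"; returns a dict with "color" (400x640x3 uint8, red, green, blue), "fov_y" (degrees; the focal length in pixels is half the picture's height over the tangent of half this angle, whatever the lens; pixels are square), "cx", "cy" (the principal point, pixels), "k1" (the pictures are not rectified: a ray, as slopes to the right and down, at radius r is drawn at 1 + k1 r^2 times it, then the intrinsics apply), "rvec" (rotation vector, rad) and "tvec" (3), from world to camera coordinates, as OpenCV has them. Camera axes: x right, y down, z forward; pixel columns grow to the right and rows downward; lengths in m; the calibration is good to about 2 mm. A picture is of the moment at which its call begins. There is no depth.
- hand_in(): hands the job in; it is judged then, once.
The state is a dict: "clock": time; "joint_pos": joint angles; "joint_velocities": joint speeds; "tau": joint torques, N m; "position": TCP position; "ee_rot": TCP orientation; "ft_force": force on the tool from outside, world axes, zero at the start; "torque": the same for the moment, N m; "grip_width": opening from 0.0 (shut) to 1.0 (fully open); "grasp_force": force on a finger pad.
Only numpy, scipy, OpenCV 4.12 (cv2) and the standard library are available. Lean on these libraries where they do the work, as an engineer would, in place of code of your own. Each camera call takes 0.05 s, during which the arm holds its last target. There are 200 camera calls.

## Task

The spice is in the grinder, so first put its jar, which was left alone on the worktop, back into the empty place of the spice rack, upright in the row with the other jars and without upsetting them. Then set the grinder's lid into the collar with its two pins in the two slots, turn it clockwise against the spring to the pulse mark, half-way to the lock, and keep it there: do not turn it as far as the lock click, and finish while still gripping the lid and holding it on pulse.

Things in the scene. Friction and masses are not known exactly. Their poses are not given: they have to be found in the camera images.
- jar_center (a point): The jar to put back: glass spice jar with a black screw cap, 44 mm across (cap 43 mm), 96 mm tall, about 0.11 kg, standing alone on the worktop in front of the rack. The point is on its axis, half-way up (48 mm above its foot).
- rack: Light wooden spice rack, fixed; origin under its middle, z up, y along the row, x across it (away from the robot). 272 mm long, four places 56 mm apart. Shelf board's top 30 mm above the worktop; end boards 66 mm tall; steel rails along the shelf's front and back, 59 mm clear between them, tops 25 mm above the board. Nothing behind the jars but the rail.
- rack_gap (a point): The empty place in the rack (second from its +y end): middle of the place, on top of the shelf board, 30 mm above the worktop; axes as the rack's. The jars on both sides leave 68 mm along the row for the 44 mm jar.
- rack_jar_a_center (a point): Centre (half-way up) of the rack's jar on the +y side of the empty place; same size as the jar to put back. Stays where it is.
- rack_jar_b_center (a point): Centre of the rack's jar on the -y side of the empty place. Stays where it is.
- rack_jar_c_center (a point): Centre of the rack's jar at the -y end. Stays where it is.
- lid_grip (a point): The grinder's lid, loose, plug down on the worktop: 73 mm across, 72 mm tall, 0.085 kg. The point is on its axis in the upright black bar grip, 59 mm above the plug's underside. The bar is 52 mm long (lid's x), 16 mm wide (lid's y) and stands 32 to 72 mm above the underside, on a low grey dome. z up. Half a turn makes no difference.
- lid_foot (a point): Centre of the underside of the lid's plug, axes as lid_grip. The plug is 60 mm across and 20 mm tall; at its foot two round steel pins, 8 mm thick and 9 mm high, stand out on the lid's +x and -x sides to 37 mm from the axis. Pointers on the dome's edge with dark lines stand above the pins.
- collar (a point): Seat inside the grinder's collar, on the grinder's axis, 82 mm above the worktop and 19 mm below the collar's top; the plug's underside rests on it when the lid is home. z up, axes as the grinder's.
- grinder: Round upright electric spice grinder, 102 mm across, 101 mm to the collar's top, fixed; origin under its middle, z up. Opening 64 mm across, with two 13 mm wide slots for the lid's pins on the +x and -x sides (78 mm across the slots); below the 6 mm ledge the pins have 13 mm of height. Marks clockwise from each slot seen from above: single dark bar = pulse, 0.70 rad; double bar = lock, 1.40 rad.
- pulse_ring (a joint): Turn (rad) of the spring ring in the collar that the pins push round; 0 at rest, grows clockwise seen from above. The pins meet it after 0.1 rad, so lid turn = this + 0.1; pulse is at 0.60. It pushes back with 0.05 N m + 0.2 N m per rad, and turns the lid back if let go. From 0.9 on the pins meet the sprung lock plungers and it turns harder; past 1.05 the lock clicks.
Things that resemble listed ones, but are neither listed nor needed, are in the scene too. Leave any pink look-alike of the part that bears rack_jar_b_center alone.

How it is judged:
On the way, in this order (a step that is already met when the one before it is completed fails the run):
1. the jar stands in the empty place of the rack, let go (x of jar_center in the frame of rack_gap between -0.012 and 0.012 m and y of jar_center in the frame of rack_gap between -0.013 and 0.013 m and z of jar_center in the frame of rack_gap below 0.052 m and angle between jar_center's own z axis and vertical below 0.1 rad and contact force between the fingers and jar below 0.2 N), for 0.2 s.
2. the lid is home in the collar with its pins through the slots (horizontal distance between lid_foot and collar below 0.004 m and z of lid_foot in the frame of collar below 0.004 m and angle between lid_foot's own z axis and vertical below 0.1 rad), for 0.1 s.
At the end, for the whole second after the job is handed in: The fingers still grip the lid, which sits home in the collar (on its axis within 4 mm, not lifted over 4.5 mm) and holds the spring ring on pulse, between 0.40 and 0.80 rad; the jar stands upright in the empty place within 12 mm across and 13 mm along the row; the rack's other jars stand upright (value of joint pulse_ring between 0.4 and 0.8 rad and contact force between the fingers and lid above 1 N and horizontal distance between lid_foot and collar below 0.004 m and z of lid_foot in the frame of collar below 0.0045 m and angle between each of lid_foot, jar_center, rack_jar_a_center, rack_jar_b_center, rack_jar_c_center's own z axis and vertical below 0.1 rad and x of jar_center in the frame of rack_gap between -0.012 and 0.012 m and y of jar_center in the frame of rack_gap between -0.013 and 0.013 m and z of jar_center in the frame of rack_gap below 0.052 m); the arm keeps its last pose, push and grip.
It fails at once if the lid is turned as far as the lock click (value of joint pulse_ring above 1.05 rad).
It fails at once if a jar of the rack is pushed out of its place or over (distance of any of rack_jar_a_center, rack_jar_b_center, rack_jar_c_center from where it was at the start of the episode above 0.02 m).
It also fails if it takes over 62 s, if anything falls off the work surface, if the arm or the gripper's body presses on something with over 40 N, if the wrist force passes 120 N, or if a joint passes its speed limit or range.

## Working session

There is one attempt and no reset: what is moved stays moved. The work goes in short steps, Python scripts to look and compute and a tool call to move; the robot and the scene stay as the last step left them, time stands still between calls to the robot, and variables do not carry over. Pictures are saved under pics/ and viewed, at most 10 in all, crops included, and the job is handed in when it is done.

Besides the shell and the picture viewer there is one more tool, called after "Call:" by a JSON object that holds its "api" and its "payload", one argument or row to a line. apply_moves: Moves the arm, as the interface text tells. Its arguments: {"type":"object","properties":{"rows":{"type":"array","items":{"type":"object","properties":{"x":{"type":"number"},"y":{"type":"number"},"z":{"type":"number"},"ax":{"type":"number"},"ay":{"type":"number"},"az":{"type":"number"},"gripper":{"type":"number"}}}},"newtons":{"type":"number"}},"required":["rows"]}

```bash
ls; mkdir -p pics; cat > h.py <<'E'
from workcell import *
import numpy as np, cv2
from scipy.spatial.transform import Rotation as R
def K(c):
    f=200/np.tan(np.radians(c["fov_y"])/2)
    return np.array([[f,0,c["cx"]],[0,f,c["cy"]],[0,0,1.]]), np.array([c["k1"],0,0,0,0.])
def ray(c,uv):
    k,d=K(c); p=cv2.undistortPoints(np.array(uv,float).reshape(-1,1,2),k,d).reshape(-1,2)
    Rm=cv2.Rodrigues(np.array(c["rvec"],float))[0]; o=-Rm.T@np.array(c["tvec"],float).ravel()
    return o,np.c_[p,np.ones(len(p))]@Rm
def plane(c,uv,z):
    o,v=ray(c,uv); return o+v*((z-o[2])/v[:,2])[:,None]
def proj(c,P):
    k,d=K(c); return cv2.projectPoints(np.array(P,float).reshape(-1,1,3),np.array(c["rvec"],float),np.array(c["tvec"],float),k,d)[0].reshape(-1,2)
def save(n,im,s=1):
    cv2.imwrite("pics/"+n,cv2.resize(im[...,::-1],None,fx=s,fy=s,interpolation=cv2.INTER_CUBIC))
E
python3 - <<'E'
from h import *
o=get_obs(); print(o)
import pickle
C={n:camera(n) for n in("scene","top")}
pickle.dump(C,open("c0.pkl","wb"))
for n,c in C.items():
    save(n+"0.png",c["color"],1.25); print(n,c["fov_y"],c["cx"],c["cy"],c["k1"],ray(c,[[320,200]]))
E
```

```text
pics
{'clock': 0.0, 'joint_pos': array([-1.21259418,  0.33285612, -0.06469839,  1.46092532,  0.02163136,
        1.34988592, -0.08849073]), 'joint_velocities': array([-0.00074301, -0.00046418,  0.00171039, -0.00077896,  0.00127404,
        0.00109181,  0.00234847]), 'tau': array([-6.01785887e-04, -6.25434780e+01,  4.87719092e-02, -3.91614640e+01,
        1.61128171e-02,  9.80179233e-03, -7.07672768e-06]), 'position': array([0.23217559, 0.57990112, 0.2415334 ]), 'ee_rot': array([ 1.89235366e-01,  9.81931516e-01, -6.84031151e-04, -8.37969450e-05]), 'ft_force': array([ 0.17583172, -0.21086527,  0.74636443]), 'torque': array([ 0.0239202 , -0.0503449 ,  0.06003305]), 'grasp_force': 0.0, 'grip_width': 1.0001230698761094}
scene 49.61127637809 311.16570772775566 201.01418303373922 -0.08366692051610516 (array([-0.14705711,  0.56200792,  0.44864405]), array([[ 0.72060191, -0.55901007, -0.41068593]]))
top 42.13076393856926 322.49936791636424 194.9904276181167 -0.06537342291907941 (array([0.41279682, 0.08233975, 1.35720771]), array([[ 0.07247876,  0.00955284, -0.99738249]]))
```

View pics/scene0.png

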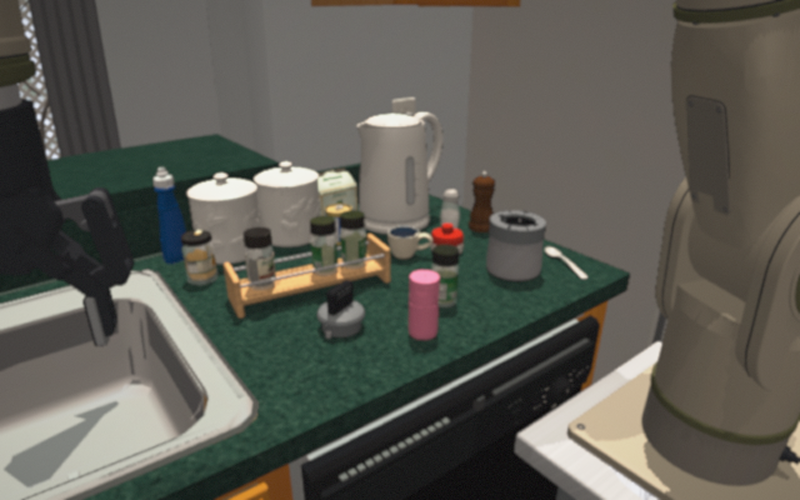

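View pics/top0.png

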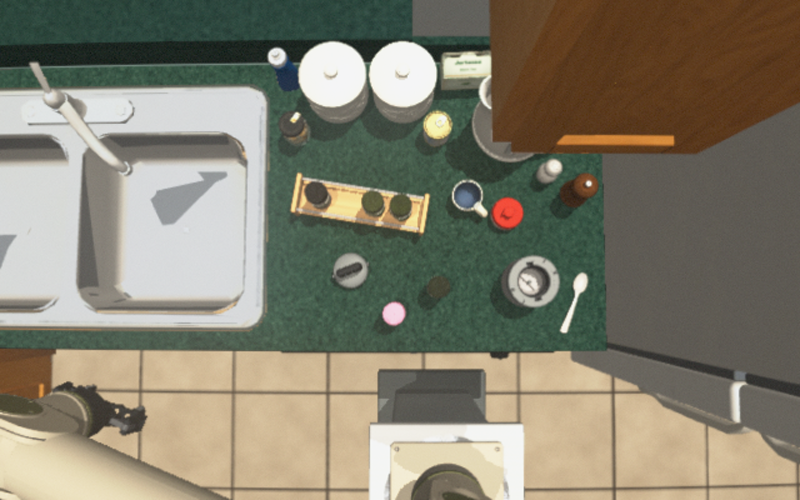

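Scene (1.25× pixels) shows these jar candidates in top0: black cap with green contents alone at (438,288), pink look-alike at (393,313), amber-topped jar by the sink at (294,125), and three rack jars (317,194), (373,203), (400,207). I choose the black-capped one alone in front of the rack at (438,288). The lid is at (350,270) and the grinder at (531,281).

```bash
python3 - <<'E'
from h import *
import pickle
C=pickle.load(open("c0.pkl","rb"))
t=C["top"]["color"];s=C["scene"]["color"]
def crop(im,x,y,w,h,f): return cv2.resize(im[y:y+h,x:x+w],(w*f,h*f),interpolation=cv2.INTER_NEAREST)
a=crop(t,225,130,130,100,3);b=crop(t,310,195,140,60,3) 
im=np.zeros((600,800,3),np.uint8)
im[:300,:390]=a; im[:180,390:]=b[:,:410]
im[300:600,:450]=crop(s,180,160,150,100,3)  # rack+lid in scene
im[180:420,450:]=crop(s,300,160,116,80,3)[:, :350] if False else np.pad(crop(s,325,160,116,80,3),((0,0),(0,2),(0,0)))
save("crop0.png",im)
c=C["top"]
P=lambda uv,z:print(np.round(plane(c,np.array(uv)/1.25,z),4).tolist())
P([[438,288]],.096);P([[317,188],[372,198],[400,202]],.126);P([[350,270]],.06);P([[531,281]],.101)
E
```

```text
[[0.4306, 0.0206, 0.096]]
[[0.6216, 0.2537, 0.126], [0.6021, 0.1479, 0.126], [0.5944, 0.0942, 0.126]]
[[0.4669, 0.1948, 0.06]]
[[0.4439, -0.1594, 0.101]]
```

View pics/crop0.png

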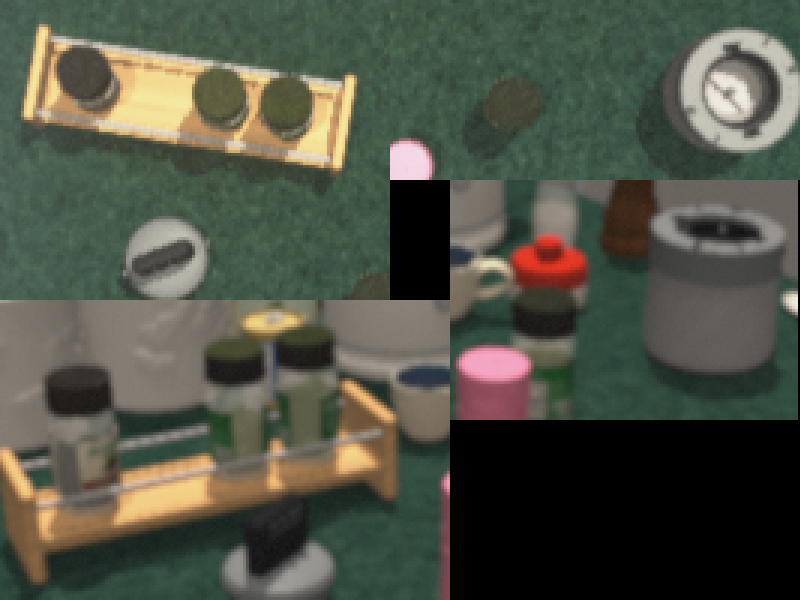

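The crop confirms the black-capped green-label jar (crop 513,104), behind the pink one in the scene view; the empty place is between the first and second rack jars. The slots of the grinder lie at crop (732,48) and (755,133), the lid bar runs from (135,264) to (193,250).

```bash
python3 - <<'E'
from h import *
import pickle
C=pickle.load(open("c0.pkl","rb"))
c=C["top"]; t=c["color"].astype(int); s=C["scene"]
A=lambda x,y:(x/3+225-.33,y/3+130-.33)
B=lambda x,y:((x-390)/3+310-.33,y/3+195-.33)
def big(m,x,y,w,h):
    M=np.zeros(m.shape,np.uint8); M[y:y+h,x:x+w]=m[y:y+h,x:x+w]
    n,l,st,ce=cv2.connectedComponentsWithStats(M); i=1+np.argmax(st[1:,4]); return (l==i).astype(np.uint8),st[i],ce[i]
r,g,b=t[...,0],t[...,1],t[...,2]
# lid dome+bar: not green-dominant
gray=((g-r)<12)
for nm,(x,y,w,h),z in [("lid",(255,195,50,40),.03),("jar",(335,212,40,32),.096),("grinder",(395,200,60,52),.101)]:
    m=gray if nm!="jar" else (r-b>6)&(r>35)
    if nm=="grinder": m=gray&(t.sum(2)>330)
    M,st,ce=big(m,x,y,w,h); ct=max(cv2.findContours(M,0,2)[0],key=cv2.contourArea); (ex,ey),ax,an=cv2.fitEllipse(ct)
    print(nm,st,ce,(ex,ey),ax,plane(c,[[ex,ey]],z).round(4))
D=big(gray,255,195,50,40)[0]
M,st,ce=big((t.sum(2)<200)&(D>0)&gray,262,203,35,26); ct=max(cv2.findContours(M,0,2)[0],key=cv2.contourArea);rc=cv2.minAreaRect(ct)
q=plane(c,cv2.boxPoints(rc),.072); print("bar",st,rc,q.mean(0).round(4),[(np.linalg.norm(d),np.degrees(np.arctan2(d[1],d[0]))) for d in np.diff(q[:3],axis=0)[:,:2]])
sl=plane(c,[B(732,48),B(755,133)],.099); d=sl[0]-sl[1]; print("slots",sl.round(4),sl.mean(0),np.linalg.norm(d),np.degrees(np.arctan2(d[1],d[0])))
e=plane(c,[A(43,28),A(30,118),A(349,77),A(340,168)],.066); print("rack",e.round(4),e.mean(0)); 
for i,j in((0,2),(1,3),(0,1),(2,3)):
    d=e[i]-e[j]; print(np.linalg.norm(d),np.degrees(np.arctan2(d[1],d[0])))
print("caps",plane(c,[A(84,75),A(220,95),A(286,103)],.126).round(4))
E
```

```text
lid [265 202  31  30 691] [279.82344428 216.44573082] (279.76068115234375, 216.4518280029297) (27.851224899291992, 30.25994300842285) [[0.467 0.198 0.03 ]]
jar [342 221  18  18 257] [350.37743191 229.21400778] (350.3132629394531, 229.1611328125) (16.648618698120117, 18.170679092407227) [[0.4336 0.0208 0.096 ]]
grinder [ 407  204   41   42 1102] [425.81034483 224.83756806] (426.683837890625, 224.60235595703125) (39.92906951904297, 41.01956558227539) [[ 0.4444 -0.1639  0.101 ]]
bar [282 212   7   6  15] ((285.4615173339844, 215.19227600097656), (2.4961509704589844, 7.765803337097168), 56.3099365234375) [0.4684 0.1802 0.072 ] [(np.float64(0.01921164249638989), np.float64(-56.1814126144421)), (np.float64(0.006204626209645206), np.float64(-146.0656656389995))]
slots [[ 0.4783 -0.1575  0.099 ]
 [ 0.4096 -0.1752  0.099 ]] [ 0.44396094 -0.16631681  0.099     ] 0.07089807412895822 14.4418391925643
rack [[0.661  0.2995 0.066 ]
 [0.5846 0.3092 0.066 ]
 [0.6191 0.0421 0.066 ]
 [0.5425 0.0498 0.066 ]] [0.60181516 0.17512764 0.066     ]
0.26077941192966725 80.75811296984573
0.26284448975676655 80.78761563518562
0.07699117242782218 -7.272722109937451
0.07695467151403482 -5.732476265404598
caps [[0.6113 0.2558 0.126 ]
 [0.595  0.1469 0.126 ]
 [0.5886 0.0942 0.126 ]]
```

```bash
cat >> h.py <<'E'
def st():
    o=get_obs(); Rm=R.from_quat(o["ee_rot"]); y=Rm.as_matrix()[:,1]
    print("t%.2f pos"%o["clock"],o["position"].round(4),"yaw_y %.1f"%np.degrees(np.arctan2(y[1],y[0])),"tilt",Rm.as_matrix()[:,2].round(3),"F",o["ft_force"].round(1),"T",o["torque"].round(2),"w",round(o["grip_width"],3),"g",round(o["grasp_force"],1),"j",o["joint_pos"].round(2)); return o
def down(yaw):  # tool z down, tool y at world angle yaw(deg)
    a=np.radians(yaw); y=np.array([np.cos(a),np.sin(a),0]); z=np.array([0,0,-1.]); return R.from_matrix(np.c_[np.cross(y,z),y,z])
def plan(xyz,yaw,vmax=40.,start=None):
    o=get_obs(); p,r=(o["position"],R.from_quat(o["ee_rot"])) if start is None else start
    T=down(yaw); rv=(r.inv()*T).as_rotvec(); d=np.array(xyz)-p
    n=max(1,int(np.ceil(max(np.linalg.norm(d)*1000/vmax,np.degrees(np.linalg.norm(rv))/7-1e-3))))
    print("n",n)
    for i in range(n):
        ri=r*R.from_rotvec(rv*i/n); print((ri.inv().apply(d)*1000/n).round(1).tolist(),np.degrees(rv/n).round(2).tolist())
    return np.array(xyz,float),T
E
python3 - <<'E'
from h import *
import workcell,pickle
print([n for n in dir(workcell) if n[0]!='_'], getattr(workcell,'tcp_to_tips',None))
st(); plan([.434,.021,.23],-8)
C=pickle.load(open("c0.pkl","rb"));s=C["scene"]
# scene caps: expected projections vs observed (crop eye): 
S=lambda x,y:(x/3+180-.33,(y-300)/3+160-.33); S2=lambda x,y:((x-450)/3+325-.33,(y-180)/3+160-.33)
print("jar",plane(s,[S2(546,302)],.096).round(4),"caps",plane(s,[S(78,378),S(236,351),S(305,336)],.126).round(4))
print("grinder ring",plane(s,[S2(717,229)],.101).round(4))
E
```

```text
['MotionError', 'camera', 'get_obs', 'hand_in', 'tcp_to_tips'] 0.011
t0.10 pos [0.2321 0.5799 0.2416] yaw_y 68.2 tilt [-0.    -0.001 -1.   ] F [ 0.5  0.2 -0.3] T [-0.01  0.02 -0.  ] w 1.001 g 0.0 j [-1.21  0.33 -0.06  1.46  0.02  1.35 -0.09]
n 15
[-26.3, -29.6, 0.8] [-0.0, 0.0, 5.08]
[-28.9, -27.1, 0.8] [-0.0, 0.0, 5.08]
[-31.1, -24.5, 0.8] [-0.0, 0.0, 5.08]
[-33.2, -21.6, 0.8] [-0.0, 0.0, 5.08]
[-35.0, -18.6, 0.8] [-0.0, 0.0, 5.08]
[-36.5, -15.4, 0.8] [-0.0, 0.0, 5.08]
[-37.7, -12.1, 0.8] [-0.0, 0.0, 5.08]
[-38.6, -8.8, 0.8] [-0.0, 0.0, 5.08]
[-39.3, -5.3, 0.8] [-0.0, 0.0, 5.08]
[-39.6, -1.8, 0.8] [-0.0, 0.0, 5.08]
[-39.6, 1.7, 0.8] [-0.0, 0.0, 5.08]
[-39.3, 5.2, 0.8] [-0.0, 0.0, 5.08]
[-38.7, 8.7, 0.8] [-0.0, 0.0, 5.08]
[-37.7, 12.0, 0.8] [-0.0, 0.0, 5.08]
[-36.5, 15.3, 0.8] [-0.0, 0.0, 5.08]
jar [[0.4267 0.0249 0.096 ]] caps [[0.6094 0.261  0.126 ]
 [0.5888 0.1529 0.126 ]
 [0.5847 0.0988 0.126 ]]
grinder ring [[ 0.4403 -0.1588  0.101 ]]
```

Call:
{"api": "apply_moves", "payload": {
  "rows": [
    {"x":-26,"y":-30,"z":1,"az":5,"gripper":0},
    {"x":-29,"y":-27,"z":1,"az":5},
    {"x":-31,"y":-24,"z":1,"az":5},
    {"x":-33,"y":-22,"z":1,"az":5},
    {"x":-35,"y":-19,"z":1,"az":5}
  ]
}}

```text
invalid input at $.rows[0]: expected keys x, y, z, ax, ay, az, gripper
```

Call:
{"api": "apply_moves", "payload": {
  "rows": [
    {"x":-36,"y":-15,"z":1,"az":5},
    {"x":-38,"y":-12,"z":1,"az":5},
    {"x":-39,"y":-9,"z":1,"az":5},
    {"x":-39,"y":-5,"z":1,"az":5},
    {"x":-40,"y":-2,"z":1,"az":5}
  ]
}}

```text
invalid input at $.rows[0]: expected keys x, y, z, ax, ay, az, gripper
```

Call:
{"api": "apply_moves", "payload": {
  "rows": [
    {"x":-40,"y":2,"z":1,"az":5},
    {"x":-39,"y":5,"z":1,"az":5},
    {"x":-38,"y":9,"z":1,"az":5},
    {"x":-30,"y":10,"z":1,"az":5},
    {}
  ]
}}

```text
invalid input at $.rows[0]: expected keys x, y, z, ax, ay, az, gripper
```

```bash
python3 - <<'E'
from h import *
st(); plan([.432,.022,.23],-8); c=camera("scene"); d=camera("top")
a=cv2.resize(c["color"][130:290,280:440],(400,400));b=cv2.resize(d["color"][170:270,260:460],(800,400))
print(proj(c,[[.430,.023,.096],[.430,.023,0]]),proj(d,[[.43,.023,.096]]))
save("a1.png",np.hstack([a,b[:,:400]]))
E
```

```text
t0.10 pos [0.2321 0.5799 0.2416] yaw_y 68.2 tilt [-0.    -0.001 -1.   ] F [ 0.5  0.2 -0.3] T [-0.01  0.02 -0.  ] w 1.001 g 0.0 j [-1.21  0.33 -0.06  1.46  0.02  1.35 -0.09]
n 15
[-26.2, -29.6, 0.8] [-0.0, 0.0, 5.08]
[-28.7, -27.1, 0.8] [-0.0, 0.0, 5.08]
[-31.0, -24.5, 0.8] [-0.0, 0.0, 5.08]
[-33.0, -21.7, 0.8] [-0.0, 0.0, 5.08]
[-34.8, -18.6, 0.8] [-0.0, 0.0, 5.08]
[-36.3, -15.5, 0.8] [-0.0, 0.0, 5.08]
[-37.6, -12.2, 0.8] [-0.0, 0.0, 5.08]
[-38.5, -8.8, 0.8] [-0.0, 0.0, 5.08]
[-39.1, -5.4, 0.8] [-0.0, 0.0, 5.08]
[-39.5, -1.9, 0.8] [-0.0, 0.0, 5.08]
[-39.5, 1.6, 0.8] [-0.0, 0.0, 5.08]
[-39.2, 5.1, 0.8] [-0.0, 0.0, 5.08]
[-38.6, 8.5, 0.8] [-0.0, 0.0, 5.08]
[-37.7, 11.9, 0.8] [-0.0, 0.0, 5.08]
[-36.5, 15.2, 0.8] [-0.0, 0.0, 5.08]
[[356.28395861 199.55017987]
 [354.40822573 241.6029386 ]] [[349.43079544 230.63956639]]
```

Call:
{"api": "apply_moves", "payload": {
  "rows": [
    {"x":-26,"y":-30,"z":1,"ax":0,"ay":0,"az":5,"gripper":0},
    {"x":-29,"y":-27,"z":1,"ax":0,"ay":0,"az":5,"gripper":0},
    {"x":-31,"y":-24,"z":1,"ax":0,"ay":0,"az":5,"gripper":0},
    {"x":-33,"y":-22,"z":1,"ax":0,"ay":0,"az":5,"gripper":0},
    {"x":-35,"y":-19,"z":1,"ax":0,"ay":0,"az":5,"gripper":0}
  ]
}}

```text
clock: 0.62
position: [0.2996, 0.392, 0.2371]
ee_rot: [0.399, 0.917, 0.0, -0.0]
ft_force: [0.9, -0.8, 0.5]
grip_width: 1.001
grasp_force: 0.0
```

Call:
{"api": "apply_moves", "payload": {
  "rows": [
    {"x":-36,"y":-15,"z":1,"ax":0,"ay":0,"az":5,"gripper":0},
    {"x":-38,"y":-12,"z":1,"ax":0,"ay":0,"az":5,"gripper":0},
    {"x":-39,"y":-9,"z":1,"ax":0,"ay":0,"az":5,"gripper":0},
    {"x":-39,"y":-5,"z":1,"ax":0,"ay":0,"az":5,"gripper":0},
    {"x":-40,"y":-2,"z":1,"ax":0,"ay":0,"az":5,"gripper":0}
  ]
}}

```text
clock: 1.03
position: [0.3689, 0.2064, 0.2323]
ee_rot: [0.588, 0.809, 0.0, -0.0]
ft_force: [1.0, -0.5, 0.6]
grip_width: 0.998
grasp_force: 0.0
```

Call:
{"api": "apply_moves", "payload": {
  "rows": [
    {"x":-40,"y":2,"z":1,"ax":0,"ay":0,"az":5,"gripper":0},
    {"x":-39,"y":5,"z":1,"ax":0,"ay":0,"az":5,"gripper":0},
    {"x":-38,"y":9,"z":1,"ax":0,"ay":0,"az":5,"gripper":0},
    {"x":-30,"y":10,"z":1,"ax":0,"ay":0,"az":5,"gripper":0},
    {"x":0,"y":0,"z":0,"ax":0,"ay":0,"az":0,"gripper":0}
  ]
}}

```text
clock: 1.45
position: [0.4244, 0.0623, 0.2284]
ee_rot: [0.723, 0.691, 0.0, 0.0]
ft_force: [0.4, 0.6, -0.4]
grip_width: 0.995
grasp_force: 0.0
```

```bash
python3 - <<'E'
from h import *
st(); plan([.432,.022,.20],-8); c=camera("scene"); d=camera("top")
a=cv2.resize(c["color"][130:290,280:440],(400,400));b=cv2.resize(d["color"][170:270,260:460],(800,400))
save("a1.png",np.hstack([a,b[:,:400]]))
E
```

```text
t1.45 pos [0.4244 0.0623 0.2284] yaw_y -2.6 tilt [ 0.001 -0.    -1.   ] F [ 0.4  0.6 -0.4] T [ 0.03  0.   -0.02] w 0.995 g 0.0 j [-0.7  -0.13  0.42  1.98  0.06  1.28 -0.35]
n 2
[-19.9, 4.7, 14.2] [0.03, 0.01, 2.7]
[-19.7, 5.6, 14.2] [0.03, 0.01, 2.7]
```

Call:
{"api": "apply_moves", "payload": {
  "rows": [
    {"x":-20,"y":4,"z":14,"ax":0,"ay":0,"az":2.7,"gripper":0},
    {"x":-20,"y":5,"z":14,"ax":0,"ay":0,"az":2.7,"gripper":0},
    {"x":0,"y":0,"z":30,"ax":0,"ay":0,"az":0,"gripper":0},
    {"x":0,"y":0,"z":0,"ax":0,"ay":0,"az":0,"gripper":0}
  ]
}}

```text
clock: 1.88
position: [0.4271, 0.0279, 0.1664]
ee_rot: [0.75, 0.662, -0.003, -0.001]
ft_force: [-1.0, -0.5, -0.8]
grip_width: 1.001
grasp_force: 0.0
```

```bash
python3 - <<'E'
from h import *
st(); plan([.431,.022,.064],-8); c=camera("scene"); d=camera("top")
a=cv2.resize(c["color"][130:250,290:410],(400,400),interpolation=cv2.INTER_CUBIC);b=cv2.resize(d["color"][180:260,310:390],(400,400),interpolation=cv2.INTER_CUBIC)
save("a2.png",np.hstack([a,b]))
E
```

```text
t1.88 pos [0.4271 0.0279 0.1664] yaw_y -7.2 tilt [-0.006 -0.002 -1.   ] F [-1.  -0.5 -0.8] T [ 0.01  0.05 -0.02] w 1.001 g 0.0 j [-0.66 -0.07  0.47  2.07  0.03  1.14 -0.32]
n 3
[-1.7, 1.7, 34.1] [-0.1, 0.04, 0.28]
[-1.7, 1.7, 34.1] [-0.1, 0.04, 0.28]
[-1.7, 1.6, 34.1] [-0.1, 0.04, 0.28]
```

View pics/a2.png

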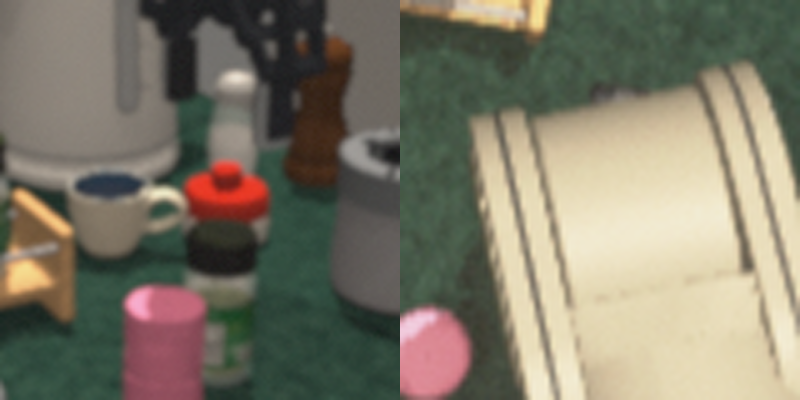

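The view shows the open fingers at crop (180,70) and (280,110) above the jar cap at (222,240). They straddle it, but the midpoint is a few mm to the right.

```bash
python3 - <<'E'
from h import *
c=camera("scene"); r=R.from_quat(get_obs()["ee_rot"]); p=get_obs()["position"]
for s in(-.05,.05): print((proj(c,[p+r.apply([0,s,-.002])])-[290,130])*3.333)
print((proj(c,[p,[.431,.022,.096],[.427,.025,.096],[.431,.022,0]])-[290,130])*3.333)
E
```

```text
[[271.09369182 138.19352243]]
[[170.6822176   87.54535698]]
[[218.37825001 114.94341972]
 [221.04739088 230.85102378]
 [221.8062211  234.29079124]
 [214.80059999 370.85892325]]
```

Call:
{"api": "apply_moves", "payload": {
  "rows": [
    {"x":-1,"y":2,"z":34,"ax":0,"ay":0,"az":0.5,"gripper":0},
    {"x":-1,"y":2,"z":34,"ax":0,"ay":0,"az":0.5,"gripper":0},
    {"x":-1,"y":1,"z":32,"ax":0,"ay":0,"az":0,"gripper":0},
    {"x":0,"y":0,"z":2,"ax":0,"ay":0,"az":0,"gripper":0},
    {"x":0,"y":0,"z":0,"ax":0,"ay":0,"az":0,"gripper":0.3}
  ],
  "newtons": 25
}}

```text
clock: 2.45
position: [0.434, 0.0249, 0.0687]
ee_rot: [0.755, 0.655, -0.001, -0.0]
ft_force: [-0.2, -0.5, 1.5]
grip_width: 0.881
grasp_force: 0.0
```

Call:
{"api": "apply_moves", "payload": {
  "rows": [
    {"x":0,"y":0,"z":0,"ax":0,"ay":0,"az":0,"gripper":0.7},
    {"x":0,"y":0,"z":0,"ax":0,"ay":0,"az":0,"gripper":0.7},
    {"x":0,"y":0,"z":0,"ax":0,"ay":0,"az":0,"gripper":0.7},
    {"x":0,"y":0,"z":0,"ax":0,"ay":0,"az":0,"gripper":0.7},
    {"x":0,"y":0,"z":0,"ax":0,"ay":0,"az":0,"gripper":0.7}
  ],
  "newtons": 25
}}

```text
clock: 2.87
position: [0.4354, 0.0249, 0.0703]
ee_rot: [0.756, 0.655, 0.002, 0.0]
ft_force: [-3.1, 0.9, 9.8]
grip_width: 0.497
grasp_force: 24.0
```

```bash
python3 - <<'E'
from h import *
st()
E
```

```text
t2.87 pos [0.4354 0.0249 0.0703] yaw_y -8.2 tilt [ 0.003  0.002 -1.   ] F [-3.1  0.9  9.8] T [ 0.08  0.71 -0.02] w 0.497 g 24.0 j [-0.64  0.1   0.5   2.15 -0.06  0.9  -0.24]
```

Call:
{"api": "apply_moves", "payload": {
  "rows": [
    {"x":0,"y":0,"z":-15,"ax":0,"ay":0,"az":0,"gripper":0.7},
    {"x":0,"y":0,"z":-35,"ax":0,"ay":0,"az":0,"gripper":0.7},
    {"x":0,"y":0,"z":-40,"ax":0,"ay":0,"az":0,"gripper":0.7},
    {"x":0,"y":0,"z":-40,"ax":0,"ay":0,"az":0,"gripper":0.7},
    {"x":0,"y":0,"z":-20,"ax":0,"ay":0,"az":0,"gripper":0.7}
  ],
  "newtons": 30
}}

```text
clock: 3.28
position: [0.4357, 0.0242, 0.2241]
ee_rot: [0.756, 0.654, 0.003, 0.001]
ft_force: [1.1, 0.0, -0.8]
grip_width: 0.491
grasp_force: 31.1
```

```bash
python3 - <<'E'
from h import *
st(); plan([.59,.203,.218],-8,36)
E
```

```text
t3.28 pos [0.4357 0.0242 0.2241] yaw_y -8.3 tilt [ 0.007  0.003 -1.   ] F [ 1.1  0.  -0.8] T [ 0.04 -0.08 -0.01] w 0.491 g 31.1 j [-0.67 -0.12  0.48  1.98  0.06  1.26 -0.35]
n 7
[28.4, 18.1, 1.1] [0.05, -0.03, -0.04]
[28.4, 18.2, 1.0] [0.05, -0.03, -0.04]
[28.4, 18.2, 1.0] [0.05, -0.03, -0.04]
[28.4, 18.2, 1.0] [0.05, -0.03, -0.04]
[28.4, 18.2, 1.0] [0.05, -0.03, -0.04]
[28.4, 18.2, 0.9] [0.05, -0.03, -0.04]
[28.4, 18.3, 0.9] [0.05, -0.03, -0.04]
```

Call:
{"api": "apply_moves", "payload": {
  "rows": [
    {"x":28,"y":18,"z":0,"ax":0,"ay":0,"az":0,"gripper":0.7},
    {"x":28,"y":18,"z":0,"ax":0,"ay":0,"az":0,"gripper":0.7},
    {"x":28,"y":18,"z":0,"ax":0,"ay":0,"az":0,"gripper":0.7},
    {"x":28,"y":18,"z":0,"ax":0,"ay":0,"az":0,"gripper":0.7},
    {"x":28,"y":18,"z":0,"ax":0,"ay":0,"az":0,"gripper":0.7}
  ]
}}

```text
clock: 3.7
position: [0.5443, 0.1516, 0.2197]
ee_rot: [0.756, 0.655, 0.001, -0.0]
ft_force: [-0.2, 0.0, 0.1]
grip_width: 0.495
grasp_force: 31.0
```

Call:
{"api": "apply_moves", "payload": {
  "rows": [
    {"x":28,"y":18,"z":0,"ax":0,"ay":0,"az":0,"gripper":0.7},
    {"x":28,"y":18,"z":0,"ax":0,"ay":0,"az":0,"gripper":0.7},
    {"x":0,"y":10,"z":0,"ax":0,"ay":0,"az":0,"gripper":0.7},
    {"x":0,"y":0,"z":0,"ax":0,"ay":0,"az":0,"gripper":0.7},
    {"x":0,"y":0,"z":0,"ax":0,"ay":0,"az":0,"gripper":0.7}
  ]
}}

```text
clock: 4.12
position: [0.597, 0.1983, 0.2189]
ee_rot: [0.756, 0.654, 0.0, 0.0]
ft_force: [-0.0, -0.3, -2.0]
grip_width: 0.496
grasp_force: 31.1
```

```bash
python3 - <<'E'
from h import *
o=st(); c=camera("scene"); import pickle; pickle.dump(c,open("c1.pkl","wb"))
x0,y0,w,h=175,110,160,140
save("a3.png",c["color"][y0:y0+h,x0:x0+w],4)
p=o["position"]; f=p-[0,0,.0703]
print(((proj(c,[p,f,f+[0,0,.096],[.604,.203,.03],[.604,.203,.126]])-[x0,y0])*4+2).round())
E
```

```text
t4.12 pos [0.597  0.1983 0.2189] yaw_y -8.3 tilt [ 0. -0. -1.] F [-0.  -0.3 -2. ] T [-0.08  0.01  0.03] w 0.496 g 31.1 j [-0.72  0.37  0.43  1.5  -0.16  1.3  -0.42]
[[236. 106.]
 [246. 242.]
 [232.  54.]
 [249. 450.]
 [235. 282.]]
```

View pics/a3.png

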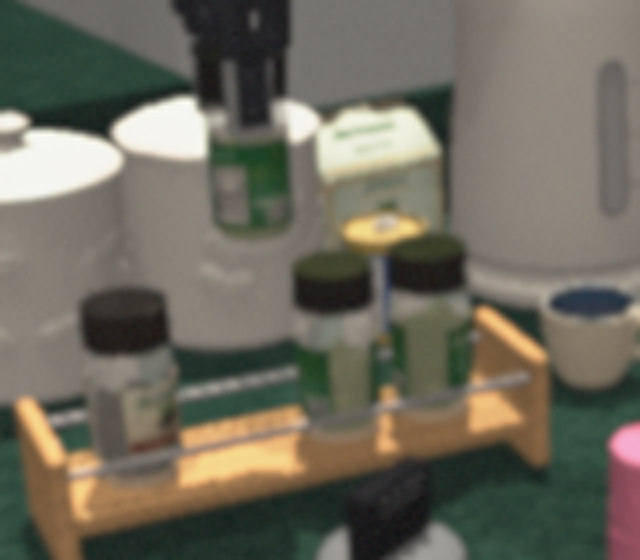

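Jar in hand: foot at crop (254,230), upright; neighbouring caps at (124,305), (333,268), (427,248), with the empty place between the first two.

```bash
python3 - <<'E'
from h import *
import pickle
c=pickle.load(open("c1.pkl","rb")); x0,y0=175,110
un=lambda q:(np.array(q,float)-2)/4+[x0,y0]
# held jar foot seen at plane of its foot -> camera-to-arm offset
foot=plane(c,[un((253,230))],.2189-.0703); print("held foot seen",foot.round(4),"tcp .597 .1983")
off=np.array([.597,.1983])-foot[0,:2]; print("offset",off.round(4))
caps=plane(c,un([(124,305),(333,268),(427,248)]),.126)[:,:2]; print("caps seen",caps.round(4))
u=np.array([np.sin(np.radians(8.2)),np.cos(np.radians(8.2))])
print("gap est",[(caps[i]-u*k+off).round(4).tolist() for i,k in((0,.056),(1,-.056),(2,-.112))])
# shelf corners of end boards' front top (66mm): left front (72,465)? right
print("ends seen", (plane(c,un([(26,403),(70,462),(482,312),(547,362)]),.066)[:,:2]+off).round(4))
E
```

```text
held foot seen [[0.6104 0.1874 0.1486]] tcp .597 .1983
offset [-0.0134  0.0109]
caps seen [[0.6092 0.2614]
 [0.5904 0.1533]
 [0.5857 0.0984]]
gap est [[0.5878, 0.2168], [0.5849, 0.2196], [0.5883, 0.2201]]
ends seen [[0.6428 0.3127]
 [0.5663 0.3202]
 [0.601  0.0552]
 [0.5223 0.0671]]
```

```bash
python3 - <<'E'
from h import *
import pickle
c=pickle.load(open("c1.pkl","rb")); x0,y0=175,110
un=lambda q:(np.array(q,float)-2)/4+[x0,y0]
for d in (238,240,242):
  off=np.array([.597,.1983])-plane(c,[un((253,d))],.1486)[0,:2]; print("offset",off.round(4))
  caps=plane(c,un([(124,305),(333,268),(427,248)]),.126)[:,:2]
  u=np.array([np.sin(np.radians(8.2)),np.cos(np.radians(8.2))])
  print("gap est",[(caps[i]-u*k+off).round(4).tolist() for i,k in((0,.056),(1,-.056),(2,-.112))])
r=R.from_quat(get_obs()["ee_rot"]); p=np.array([.597,.1983,.2189])
print("front finger tip pred",((proj(c,[p+r.apply([0,-.03,.011]),p+r.apply([0,-.022,.011])])-[x0,y0])*4+2).round())
E
```

```text
offset [-0.0028  0.0053]
gap est [[0.5984, 0.2113], [0.5956, 0.2141], [0.5989, 0.2146]]
offset [-0.0002  0.0039]
gap est [[0.601, 0.2099], [0.5982, 0.2127], [0.6015, 0.2132]]
offset [0.0024 0.0025]
gap est [[0.6036, 0.2085], [0.6008, 0.2113], [0.6041, 0.2118]]
front finger tip pred [[258. 143.]
 [253. 139.]]
```

```bash
python3 - <<'E'
from h import *
plan([.603,.2095,.2025],-8.2)
E
```

```text
n 1
[12.3, 4.6, 16.5] [0.02, -0.0, -0.08]
```

Call:
{"api": "apply_moves", "payload": {
  "rows": [
    {"x":12,"y":4,"z":8,"ax":0,"ay":0,"az":0,"gripper":0.7},
    {"x":0,"y":0,"z":8,"ax":0,"ay":0,"az":0,"gripper":0.7},
    {"x":0,"y":0,"z":0,"ax":0,"ay":0,"az":0,"gripper":0.7},
    {"x":0,"y":0,"z":0,"ax":0,"ay":0,"az":0,"gripper":0.7}
  ]
}}

```text
clock: 4.5
position: [0.6017, 0.2093, 0.2022]
ee_rot: [0.756, 0.654, -0.0, -0.0]
ft_force: [0.9, 0.1, -1.3]
grip_width: 0.497
grasp_force: 31.1
```

```bash
python3 - <<'E'
from h import *
o=st(); c=camera("scene"); d=camera("top")
a=cv2.resize(c["color"][130:240,180:300],(480,440),interpolation=cv2.INTER_CUBIC);b=cv2.resize(d["color"][125:198,225:278],(320,440),interpolation=cv2.INTER_CUBIC)
save("a4.png",np.hstack([a,b]))
E
```

```text
t4.50 pos [0.6017 0.2093 0.2022] yaw_y -8.2 tilt [-0.001 -0.    -1.   ] F [ 0.9  0.1 -1.3] T [-0.06 -0.05 -0.  ] w 0.497 g 31.1 j [-0.73  0.4   0.42  1.5  -0.17  1.28 -0.43]
```

View pics/a4.png

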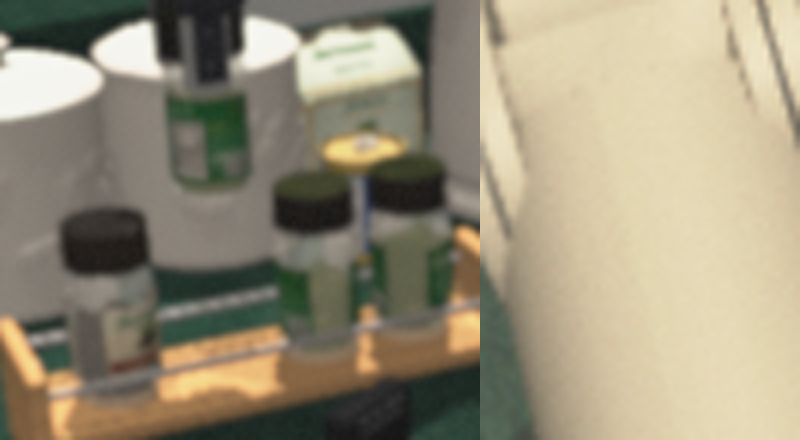

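The held jar's foot is at crop (210,191), centred in column between caps a (104,226) and b (313,190). I will descend to just above the rails and recheck.

Call:
{"api": "apply_moves", "payload": {
  "rows": [
    {"x":1,"y":-1,"z":15,"ax":0,"ay":0,"az":0,"gripper":0.7},
    {"x":0,"y":0,"z":18,"ax":0,"ay":0,"az":0,"gripper":0.7},
    {"x":0,"y":0,"z":18,"ax":0,"ay":0,"az":0,"gripper":0.7},
    {"x":0,"y":0,"z":18,"ax":0,"ay":0,"az":0,"gripper":0.7},
    {"x":0,"y":0,"z":0,"ax":0,"ay":0,"az":0,"gripper":0.7}
  ]
}}

```text
clock: 5.02
position: [0.5998, 0.2103, 0.1302]
ee_rot: [0.756, 0.655, -0.002, -0.001]
ft_force: [-0.3, -0.4, -1.8]
grip_width: 0.498
grasp_force: 31.1
```

```bash
python3 - <<'E'
from h import *
o=st(); c=camera("scene"); c2=camera("scene")
im=((c["color"].astype(int)+c2["color"])//2).astype(np.uint8)
save("a5.png",im[140:240,180:300],6)
E
```

```text
t5.02 pos [0.5998 0.2103 0.1302] yaw_y -8.2 tilt [-0.004 -0.002 -1.   ] F [-0.3 -0.4 -1.8] T [ 0.   -0.   -0.02] w 0.498 g 31.1 j [-0.72  0.46  0.41  1.58 -0.19  1.15 -0.41]
```

View pics/a5.png

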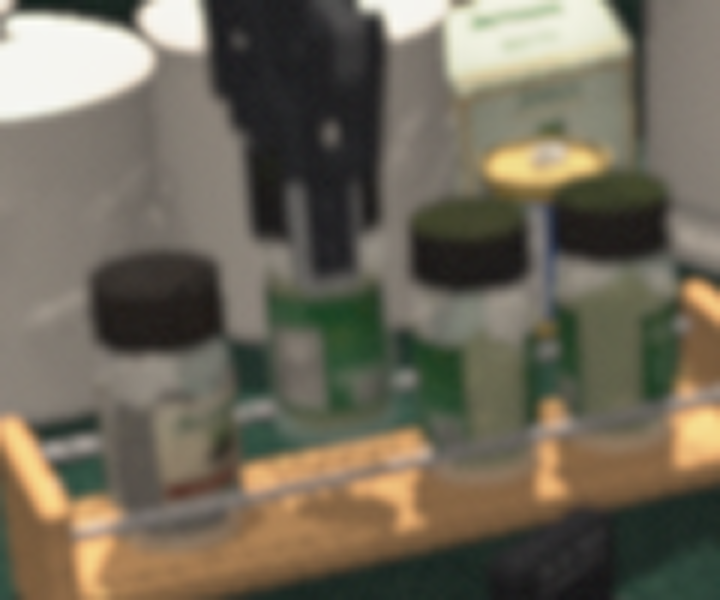

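Held jar's foot is at (333,430), against an expected (328,430) for the middle of the place, so it is centred within about 2 mm. Lowering.

Call:
{"api": "apply_moves", "payload": {
  "rows": [
    {"x":1,"y":0,"z":12,"ax":0,"ay":0,"az":0,"gripper":0.7},
    {"x":0,"y":0,"z":12,"ax":0,"ay":0,"az":0,"gripper":0.7},
    {"x":0,"y":0,"z":5,"ax":0,"ay":0,"az":0,"gripper":0.7},
    {"x":0,"y":0,"z":1,"ax":0,"ay":0,"az":0,"gripper":0.7},
    {"x":0,"y":0,"z":0,"ax":0,"ay":0,"az":0,"gripper":0.7}
  ]
}}

```text
clock: 5.53
position: [0.6016, 0.2121, 0.1028]
ee_rot: [0.756, 0.655, -0.0, -0.0]
ft_force: [0.3, -0.5, -1.2]
grip_width: 0.493
grasp_force: 31.2
```

```bash
python3 - <<'E'
from h import *
st()
E
```

```text
t5.53 pos [0.6016 0.2121 0.1028] yaw_y -8.2 tilt [-0.001 -0.    -1.   ] F [ 0.3 -0.5 -1.2] T [-0.02 -0.01 -0.06] w 0.493 g 31.2 j [-0.71  0.49  0.4   1.6  -0.2   1.1  -0.41]
```

Call:
{"api": "apply_moves", "payload": {
  "rows": [
    {"x":0,"y":0,"z":2,"ax":0,"ay":0,"az":0,"gripper":0.7},
    {"x":0,"y":0,"z":1.5,"ax":0,"ay":0,"az":0,"gripper":0.7},
    {"x":0,"y":0,"z":0,"ax":0,"ay":0,"az":0,"gripper":0.7}
  ]
}}

```text
clock: 5.78
position: [0.6022, 0.2124, 0.1006]
ee_rot: [0.756, 0.655, 0.001, 0.0]
ft_force: [-0.5, -0.3, 1.6]
grip_width: 0.493
grasp_force: 31.4
```

Call:
{"api": "apply_moves", "payload": {
  "rows": [
    {"x":0,"y":0,"z":0.5,"ax":0,"ay":0,"az":0,"gripper":0.45},
    {"x":0,"y":0,"z":0,"ax":0,"ay":0,"az":0,"gripper":0.3},
    {"x":0,"y":0,"z":0,"ax":0,"ay":0,"az":0,"gripper":0.1},
    {"x":0,"y":0,"z":0,"ax":0,"ay":0,"az":0,"gripper":0},
    {"x":0,"y":0,"z":0,"ax":0,"ay":0,"az":0,"gripper":0}
  ]
}}

```text
clock: 6.2
position: [0.6019, 0.2122, 0.0994]
ee_rot: [0.756, 0.655, 0.0, 0.0]
ft_force: [0.7, -0.4, 0.9]
grip_width: 1.001
grasp_force: 0.0
```

Call:
{"api": "apply_moves", "payload": {
  "rows": [
    {"x":0,"y":0,"z":-15,"ax":0,"ay":0,"az":0,"gripper":0},
    {"x":0,"y":0,"z":-35,"ax":0,"ay":0,"az":0,"gripper":0},
    {"x":0,"y":0,"z":-40,"ax":0,"ay":0,"az":0,"gripper":0},
    {"x":0,"y":0,"z":-40,"ax":0,"ay":0,"az":0,"gripper":0},
    {"x":-20,"y":-35,"z":0,"ax":0,"ay":0,"az":0,"gripper":0}
  ]
}}

```text
clock: 6.62
position: [0.5727, 0.2014, 0.2396]
ee_rot: [0.755, 0.655, 0.009, 0.003]
ft_force: [1.1, 0.4, 2.0]
grip_width: 1.0
grasp_force: 0.0
```

Call:
{"api": "apply_moves", "payload": {
  "rows": [
    {"x":-15,"y":-36,"z":0,"ax":0,"ay":0,"az":-5,"gripper":0},
    {"x":-15,"y":-36,"z":0,"ax":0,"ay":0,"az":-5,"gripper":0},
    {"x":-20,"y":-32,"z":0,"ax":0,"ay":0,"az":-5,"gripper":0},
    {"x":-25,"y":0,"z":0,"ax":0,"ay":0,"az":-5,"gripper":0},
    {"x":-20,"y":0,"z":0,"ax":0,"ay":0,"az":0,"gripper":0}
  ]
}}

```text
clock: 7.03
position: [0.4639, 0.1084, 0.2297]
ee_rot: [0.628, 0.778, 0.001, -0.0]
ft_force: [1.8, -1.2, -0.2]
grip_width: 1.0
grasp_force: 0.0
```

```bash
python3 - <<'E'
from h import *
import pickle
o=st(); c=camera("scene"); d=camera("top"); pickle.dump((c,d),open("c2.pkl","wb"))
x=lambda im,a,b,w,h,W,H:cv2.resize(im[b:b+h,a:a+w],(W,H),interpolation=cv2.INTER_CUBIC)
save("a6.png",np.hstack([x(c["color"],180,160,120,120,400,400),x(d["color"],228,128,120,120,400,400)]))
E
```

```text
t7.03 pos [0.4639 0.1084 0.2297] yaw_y 12.2 tilt [ 0.     0.002 -1.   ] F [ 1.8 -1.2 -0.2] T [-0.02 -0.03  0.03] w 1.0 g 0.0 j [-0.76 -0.01  0.44  1.88  0.    1.27 -0.11]
```

View pics/a6.png

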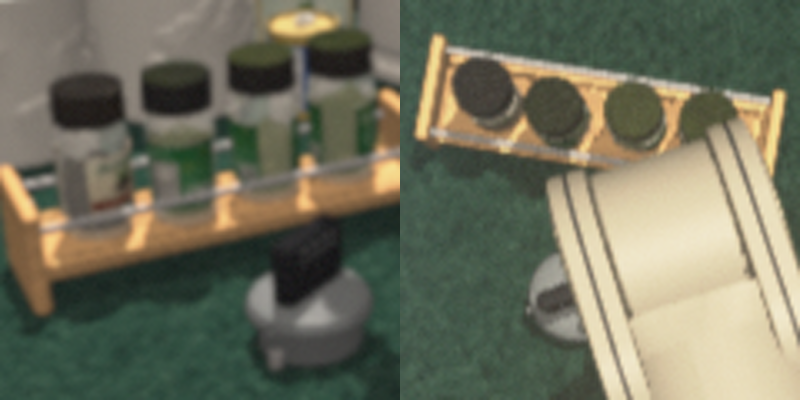

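```bash
python3 - <<'E'
from h import *
import pickle
c,d=pickle.load(open("c2.pkl","rb")); s=120/400
U=lambda x,y:((x-400)*s+228-.35,y*s+128-.35)
P=plane(d,[U(484,83),U(556,106),U(634,110)],.126)
# mask cap centres
t=d["color"].astype(int); 
for (x,y) in [U(484,83),U(556,106),U(634,110)]:
    x,y=int(x),int(y); w=t[y-13:y+14,x-12:x+13]; m=(w.sum(2)<150)&(w[...,1]-w[...,0]<14)
    n,l,stt,ce=cv2.connectedComponentsWithStats(m.astype(np.uint8)); i=1+np.argmax(stt[1:,4]); print(stt[i],ce[i]+[x-12,y-13])
    
e=plane(d,[U(438,38),U(424,138),U(778,91),U(769,185)],.066)
ctr=e.mean(0)[:2]; v=(e[:2].mean(0)-e[2:].mean(0))[:2]; v/=np.linalg.norm(v); xx=np.array([v[1],-v[0]])
print("rack",ctr.round(4),np.degrees(np.arctan2(v[1],v[0])))
for p in P[:,:2]: print("rack xy",((p-ctr)@xx).round(4),((p-ctr)@v).round(4))
S=lambda x,y:(x*s+180-.35,y*s+160-.35)
for p in plane(c,[S(87,88),S(177,76),S(262,56),S(339,42)],.126)[:,:2]: print("scene",p.round(4),((p-ctr)@xx).round(4),((p-ctr)@v).round(4))
E
```

```text
[20 18  1  1  1] [260. 157.]Traceback (most recent call last):
  File "<stdin>", line 10, in <module>
    return _wrapfunc(a, 'argmax', axis=axis, out=out, **kwds)
    return bound(*args, **kwds)
ValueError: attempt to get argmax of an empty sequence
```

```bash
python3 - <<'E'
from h import *
import pickle
c,d=pickle.load(open("c2.pkl","rb")); s=120/400
U=lambda x,y:((x-400)*s+228-.35,y*s+128-.35)
P=plane(d,[U(484,85),U(556,106),U(634,110)],.126)
e=plane(d,[U(438,38),U(424,138),U(778,91),U(769,185)],.066)
ctr=e.mean(0)[:2]; v=(e[:2].mean(0)-e[2:].mean(0))[:2]; v/=np.linalg.norm(v); xx=np.array([v[1],-v[0]])
print("rack",ctr.round(4),np.degrees(np.arctan2(v[1],v[0])))
for p in P[:,:2]: print("rack xy",((p-ctr)@xx).round(4),((p-ctr)@v).round(4))
S=lambda x,y:(x*s+180-.35,y*s+160-.35)
for p in plane(c,[S(87,88),S(177,76),S(262,56),S(339,42)],.126)[:,:2]: print("scene",p.round(4),((p-ctr)@xx).round(4),((p-ctr)@v).round(4))
E
```

```text
rack [0.6036 0.1747] 81.59701426804482
rack xy -0.0005 0.0815
rack xy -0.0081 0.0278
rack xy -0.0028 -0.0282
scene [0.6074 0.2616] -0.0089 0.0865
scene [0.5921 0.2101] -0.0165 0.0333
scene [0.59   0.1524] -0.0102 -0.0241
scene [0.5818 0.1007] -0.0108 -0.0764
```

In the top view the four caps are at (484,85), (556,106), (634,110), (707,118): the jar stands in its place, about 6 mm towards the front and within 2 mm along the row, upright. The lid in scene is centred about column 310.

```bash
python3 - <<'E'
from h import *
import pickle
c,d=pickle.load(open("c2.pkl","rb")); C=pickle.load(open("c0.pkl","rb"))["top"]
A=lambda x,y:(x/3+225-.33,y/3+130-.33)
q=plane(C,[A(135,264),A(193,250)],.072); v=q[1]-q[0]; print("bar top view",q.mean(0).round(4),np.linalg.norm(v),np.degrees(np.arctan2(v[1],v[0])))
q=plane(C,[A(124,270),A(209,244)],.03); v=q[1]-q[0]; print("pointers",q.mean(0).round(4),np.linalg.norm(v),np.degrees(np.arctan2(v[1],v[0])))
# gray mask of the lid in scene: columns of dome
t=c["color"].astype(int); m=(t[...,1]-t[...,0]<8)&(t[...,1]-t[...,2]<20)
for r in range(244,270,3):
    k=np.where(m[r,245:300])[0]; print(r,k.min()+245 if len(k) else 0,k.max()+245 if len(k) else 0,len(k))
for x in(.464,.4685):
  for y in(.195,.2,.205): print(x,y,proj(c,[[x,y,.03],[x,y,.072]]).round(1).tolist())
st(); plan([.467,.2015,.16],13.5)
E
```

```text
bar top view [0.4681 0.1954 0.072 ] 0.049275348805025494 -76.37194332531183
pointers [0.4699 0.1969 0.03  ] 0.07578084836723802 -72.92677780175838
244 257 288 32
247 255 290 36
250 254 291 38
253 254 290 37
256 255 288 34
259 257 288 32
262 257 288 32
265 258 286 29
268 260 281 22
0.464 0.195 [[275.1, 247.8], [274.2, 228.2]]
0.464 0.2 [[272.8, 248.6], [271.9, 229.0]]
0.464 0.205 [[270.6, 249.4], [269.6, 229.7]]
0.4685 0.195 [[273.8, 246.8], [272.9, 227.3]]
0.4685 0.2 [[271.6, 247.6], [270.6, 228.1]]
0.4685 0.205 [[269.3, 248.4], [268.3, 228.8]]
t7.13 pos [0.4658 0.1061 0.2299] yaw_y 11.5 tilt [ 0.001  0.001 -1.   ] F [-0.9 -0.2  0.5] T [ 0.    0.03 -0.01] w 1.0 g 0.0 j [-0.76 -0.01  0.44  1.88  0.    1.27 -0.12]
n 3
[31.1, 6.7, 23.3] [0.03, -0.01, -0.66]
[31.0, 7.1, 23.3] [0.03, -0.01, -0.66]
[30.9, 7.4, 23.3] [0.03, -0.01, -0.66]
```

Call:
{"api": "apply_moves", "payload": {
  "rows": [
    {"x":31,"y":7,"z":30,"ax":0,"ay":0,"az":-1,"gripper":0},
    {"x":31,"y":7,"z":30,"ax":0,"ay":0,"az":-1,"gripper":0},
    {"x":31,"y":7,"z":30,"ax":0,"ay":0,"az":-1,"gripper":0},
    {"x":0,"y":0,"z":0,"ax":0,"ay":0,"az":0,"gripper":0},
    {"x":0,"y":0,"z":0,"ax":0,"ay":0,"az":0,"gripper":0}
  ]
}}

```text
clock: 7.55
position: [0.464, 0.2019, 0.1417]
ee_rot: [0.609, 0.793, -0.002, -0.001]
ft_force: [0.3, -0.6, 0.2]
grip_width: 1.001
grasp_force: 0.0
```

```bash
python3 - <<'E'
from h import *
o=st(); c=camera("scene"); plan([.468,.202,.053],14.5)
save("a7.png",c["color"][175:275,220:320],5)
p=o["position"]; r=R.from_quat(o["ee_rot"])
print("fingers pred",((proj(c,[p+r.apply([0,s,-.002]) for s in(-.05,.05)])-[220,175])*5+2).round())
E
```

```text
t7.55 pos [0.464  0.2019 0.1417] yaw_y 15.0 tilt [-0.003 -0.002 -1.   ] F [ 0.3 -0.6  0.2] T [-0.    0.01 -0.01] w 1.001 g 0.0 j [-0.83  0.16  0.36  1.91 -0.06  1.09 -0.18]
n 3
[0.2, 1.1, 30.0] [-0.02, 0.02, 0.11]
[0.2, 1.1, 30.0] [-0.02, 0.02, 0.11]
[0.2, 1.1, 30.0] [-0.02, 0.02, 0.11]
fingers pred [[355. 131.]
 [150.  62.]]
```

View pics/a7.png

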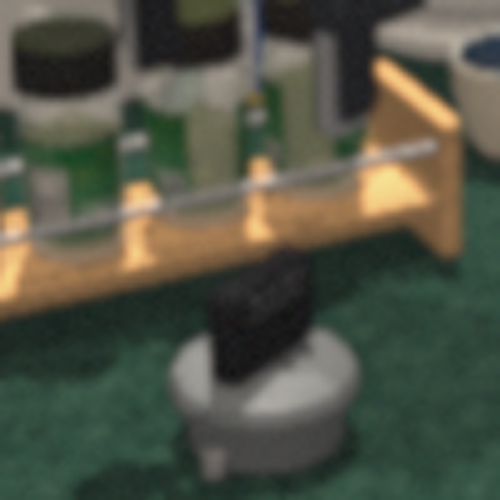

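The right finger is at (350,125) and the left at (152,50). Their mid-column, carried down to lid height, is about 261, and the bar centre is at about 263, so they are aligned. Descending.

Call:
{"api": "apply_moves", "payload": {
  "rows": [
    {"x":0,"y":1,"z":30,"ax":0,"ay":0,"az":0,"gripper":0},
    {"x":0,"y":1,"z":30,"ax":0,"ay":0,"az":0,"gripper":0},
    {"x":0,"y":1,"z":26,"ax":0,"ay":0,"az":0,"gripper":0.2},
    {"x":0,"y":0,"z":0,"ax":0,"ay":0,"az":0,"gripper":0.4},
    {"x":0,"y":0,"z":0,"ax":0,"ay":0,"az":0,"gripper":0.6}
  ],
  "newtons": 30
}}

```text
clock: 8.02
position: [0.4685, 0.2001, 0.058]
ee_rot: [0.611, 0.792, -0.0, 0.0]
ft_force: [0.4, 0.1, 0.8]
grip_width: 0.604
grasp_force: 0.0
```

Call:
{"api": "apply_moves", "payload": {
  "rows": [
    {"x":0,"y":0,"z":0,"ax":0,"ay":0,"az":0,"gripper":0.8},
    {"x":0,"y":0,"z":0,"ax":0,"ay":0,"az":0,"gripper":1},
    {"x":0,"y":0,"z":0,"ax":0,"ay":0,"az":0,"gripper":1},
    {"x":0,"y":0,"z":0,"ax":0,"ay":0,"az":0,"gripper":1},
    {"x":0,"y":0,"z":0,"ax":0,"ay":0,"az":0,"gripper":1}
  ],
  "newtons": 30
}}

```text
clock: 8.43
position: [0.4694, 0.2016, 0.0595]
ee_rot: [0.61, 0.792, 0.002, 0.0]
ft_force: [-0.8, -1.6, 6.9]
grip_width: 0.183
grasp_force: 31.7
```

```bash
python3 - <<'E'
from h import *
st()
E
```

```text
t8.43 pos [0.4694 0.2016 0.0595] yaw_y 14.8 tilt [ 0.003  0.002 -1.   ] F [-0.8 -1.6  6.9] T [-0.22  0.3   0.01] w 0.183 g 31.7 j [-0.81  0.28  0.35  1.97 -0.12  0.91 -0.14]
```

Call:
{"api": "apply_moves", "payload": {
  "rows": [
    {"x":0,"y":0,"z":-15,"ax":0,"ay":0,"az":0,"gripper":1},
    {"x":0,"y":0,"z":-30,"ax":0,"ay":0,"az":0,"gripper":1},
    {"x":0,"y":0,"z":-40,"ax":0,"ay":0,"az":0,"gripper":1},
    {"x":0,"y":0,"z":-40,"ax":0,"ay":0,"az":0,"gripper":1},
    {"x":0,"y":0,"z":-15,"ax":0,"ay":0,"az":0,"gripper":1}
  ],
  "newtons": 60
}}

```text
clock: 8.85
position: [0.4703, 0.2017, 0.2041]
ee_rot: [0.611, 0.792, 0.004, 0.001]
ft_force: [0.8, 0.2, -0.1]
grip_width: 0.174
grasp_force: 58.9
```

```bash
python3 - <<'E'
from h import *
st(); plan([.4455,-.160,.20],-75.6)
E
```

```text
t8.85 pos [0.4703 0.2017 0.2041] yaw_y 14.7 tilt [ 0.007  0.005 -1.   ] F [ 0.8  0.2 -0.1] T [ 0.02 -0.04  0.  ] w 0.174 g 58.9 j [-0.84  0.1   0.37  1.83 -0.04  1.21 -0.2 ]
n 13
[-26.4, -8.9, 0.2] [0.02, -0.04, 6.95]
[-27.3, -5.7, 0.2] [0.02, -0.04, 6.95]
[-27.8, -2.3, 0.2] [0.02, -0.04, 6.95]
[-27.9, 1.1, 0.2] [0.02, -0.04, 6.95]
[-27.5, 4.4, 0.2] [0.02, -0.04, 6.95]
[-26.8, 7.7, 0.3] [0.02, -0.04, 6.95]
[-25.7, 10.9, 0.3] [0.02, -0.04, 6.95]
[-24.2, 13.9, 0.3] [0.02, -0.04, 6.95]
[-22.3, 16.8, 0.3] [0.02, -0.04, 6.95]
[-20.1, 19.3, 0.3] [0.02, -0.04, 6.95]
[-17.6, 21.6, 0.3] [0.02, -0.04, 6.95]
[-14.9, 23.6, 0.3] [0.02, -0.04, 6.95]
[-11.9, 25.2, 0.3] [0.02, -0.04, 6.95]
```

Call:
{"api": "apply_moves", "payload": {
  "rows": [
    {"x":-26,"y":-9,"z":0,"ax":0,"ay":0,"az":7,"gripper":1},
    {"x":-27,"y":-6,"z":0,"ax":0,"ay":0,"az":7,"gripper":1},
    {"x":-28,"y":-2,"z":0,"ax":0,"ay":0,"az":7,"gripper":1},
    {"x":-28,"y":1,"z":0,"ax":0,"ay":0,"az":7,"gripper":1},
    {"x":-28,"y":4,"z":0,"ax":0,"ay":0,"az":7,"gripper":1}
  ]
}}

```text
clock: 9.27
position: [0.4577, 0.0606, 0.1985]
ee_rot: [0.822, 0.569, 0.001, -0.0]
ft_force: [0.3, -0.2, -1.2]
grip_width: 0.177
grasp_force: 58.9
```

Call:
{"api": "apply_moves", "payload": {
  "rows": [
    {"x":-27,"y":8,"z":0,"ax":0,"ay":0,"az":7,"gripper":1},
    {"x":-26,"y":11,"z":0,"ax":0,"ay":0,"az":7,"gripper":1},
    {"x":-24,"y":14,"z":0,"ax":0,"ay":0,"az":7,"gripper":1},
    {"x":-22,"y":17,"z":0,"ax":0,"ay":0,"az":7,"gripper":1},
    {"x":-20,"y":19,"z":0,"ax":0,"ay":0,"az":7,"gripper":1}
  ]
}}

```text
clock: 9.68
position: [0.4478, -0.0788, 0.1985]
ee_rot: [0.955, 0.296, 0.001, -0.0]
ft_force: [1.2, 0.5, -1.7]
grip_width: 0.172
grasp_force: 58.9
```

Call:
{"api": "apply_moves", "payload": {
  "rows": [
    {"x":-18,"y":22,"z":0,"ax":0,"ay":0,"az":7,"gripper":1},
    {"x":-15,"y":24,"z":0,"ax":0,"ay":0,"az":7,"gripper":1},
    {"x":-12,"y":25,"z":0,"ax":0,"ay":0,"az":6,"gripper":1},
    {"x":0,"y":0,"z":0,"ax":0,"ay":0,"az":0,"gripper":1},
    {"x":0,"y":0,"z":0,"ax":0,"ay":0,"az":0,"gripper":1}
  ]
}}

```text
clock: 10.1
position: [0.441, -0.163, 0.1983]
ee_rot: [0.992, 0.127, 0.001, -0.0]
ft_force: [0.2, 0.9, -1.8]
grip_width: 0.173
grasp_force: 58.8
```

```bash
python3 - <<'E'
from h import *
o=st(); plan([.4455,-.160,.175],-75.6); c=camera("scene"); t=camera("top")
import pickle; pickle.dump((c,t),open("c3.pkl","wb"))
x=lambda im,a,b,w,h,W,H:cv2.resize(im[b:b+h,a:a+w],(W,H),interpolation=cv2.INTER_CUBIC)
save("a8.png",np.hstack([x(c["color"],360,120,100,120,500,600),x(t["color"],395,185,60,120,300,600)]))
E
```

```text
t10.10 pos [ 0.441  -0.163   0.1983] yaw_y -75.4 tilt [ 0.001  0.    -1.   ] F [ 0.2  0.9 -1.8] T [ 0.03 -0.08 -0.02] w 0.173 g 58.8 j [-0.47 -0.01  0.74  1.95  0.01  1.2  -1.05]
n 1
[5.0, -1.8, 23.3] [-0.01, -0.09, 0.2]
```

View pics/a8.png

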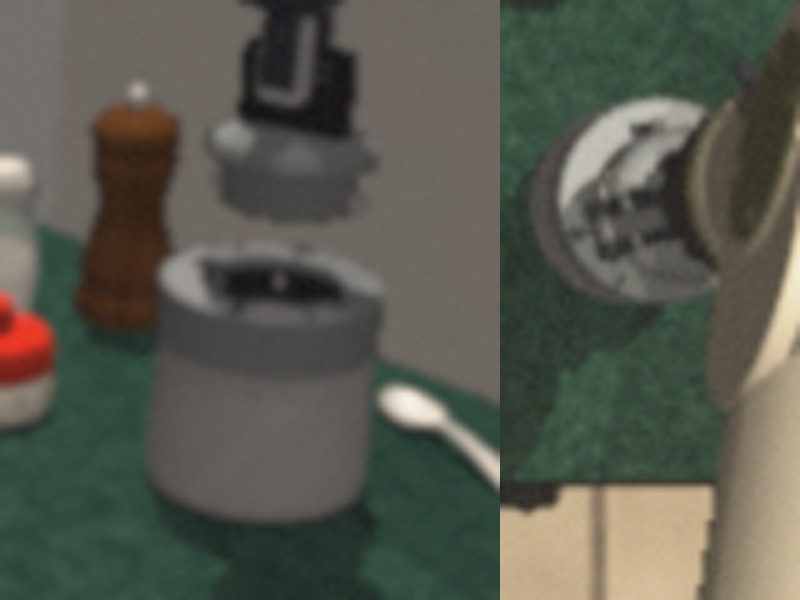

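The lid is held level (dome columns 212–378, centre about 293) over the collar (ring columns 158–384, centre 271). The lid is about 6 mm too far right, which the planned correction covers.

Call:
{"api": "apply_moves", "payload": {
  "rows": [
    {"x":5,"y":-2,"z":10,"ax":0,"ay":0,"az":0,"gripper":1},
    {"x":0,"y":0,"z":14,"ax":0,"ay":0,"az":0,"gripper":1},
    {"x":0,"y":0,"z":0,"ax":0,"ay":0,"az":0,"gripper":1},
    {"x":0,"y":0,"z":0,"ax":0,"ay":0,"az":0,"gripper":1}
  ]
}}

```text
clock: 10.53
position: [0.4453, -0.1573, 0.1728]
ee_rot: [0.992, 0.13, -0.001, -0.0]
ft_force: [-0.8, 0.3, -0.2]
grip_width: 0.17
grasp_force: 58.8
```

```bash
python3 - <<'E'
from h import *
o=st(); p=o["position"]; 
im=np.mean([camera("scene")["color"].astype(float) for _ in range(4)],0); c=camera("scene"); np.save("im4.npy",im)
g=im.mean(2)
for r in range(138,206,2):
    row=g[r,388:442]; d=np.diff(row); l=388+np.argmax(np.abs(d)) 
    k=np.argsort(-np.abs(d))[:6]; print(r,sorted((int(388+i),int(d[i])) for i in k))
print("lid dome/plug/ring/body pred",proj(c,[p-[0,0,.0295],p-[0,0,.0595],[.4455,-.16,.101],[.4455,-.16,.05]]).round(2).tolist())
E
```

```text
t10.53 pos [ 0.4453 -0.1573  0.1728] yaw_y -75.1 tilt [-0.002  0.    -1.   ] F [-0.8  0.3 -0.2] T [-0.    0.01 -0.03] w 0.17 g 58.8 j [-0.47  0.03  0.74  1.97 -0.02  1.15 -1.04]
138 [(388, -28), (414, 22), (417, -21), (418, -23), (420, 21), (421, 26)]
140 [(403, -20), (404, -25), (414, 25), (417, -24), (418, -24), (421, 18)]
142 [(403, -26), (404, -28), (414, 25), (417, -25), (418, -21), (426, 22)]
144 [(403, -26), (404, -28), (414, 25), (417, -21), (426, 28), (427, 25)]
146 [(403, -26), (404, -28), (413, 24), (414, 22), (425, 25), (426, 26)]
148 [(395, 23), (403, -26), (416, -22), (417, -23), (425, 29), (426, 26)]
150 [(402, -25), (403, -29), (416, -22), (417, -22), (425, 29), (426, 26)]
152 [(394, 21), (395, 19), (402, -25), (403, -29), (425, 29), (426, 26)]
154 [(393, 20), (394, 23), (402, -20), (403, -26), (425, 27), (426, 22)]
156 [(392, 17), (393, 24), (398, 19), (403, -18), (424, 19), (425, 25)]
158 [(392, 22), (393, 20), (398, 20), (399, 13), (405, -13), (406, -19)]
160 [(391, 19), (392, 25), (393, 15), (396, -10), (404, -10), (405, -9)]
162 [(391, 19), (392, 26), (393, 15), 
[... 916 characters left out ...]
, 7), (391, 6), (434, 13), (435, 16), (436, 5)]
190 [(389, 6), (390, 9), (391, 5), (434, 10), (435, 17), (436, 6)]
192 [(389, 4), (390, 3), (436, 6), (437, 8), (438, 4), (440, 4)]
194 [(390, 4), (391, 3), (392, 3), (433, -5), (434, -6), (439, 4)]
196 [(433, -7), (434, -5), (435, 7), (436, 11), (437, 8), (440, -10)]
198 [(389, 5), (434, 24), (435, 45), (436, 34), (437, 18), (438, 7)]
200 [(390, 4), (434, 29), (435, 51), (436, 45), (437, 18), (438, 6)]
202 [(433, -11), (435, 27), (436, 44), (437, 44), (438, 31), (439, 14)]
204 [(432, -7), (433, -11), (437, 19), (438, 31), (439, 32), (440, 24)]
lid dome/plug/ring/body pred [[413.26, 157.61], [412.04, 170.37], [412.27, 175.22], [410.23, 195.98]]
```

```bash
python3 - <<'E'
from h import *
im=np.load("im4.npy"); g=cv2.GaussianBlur(im,(1,3),0).mean(2)
def edge(r,a,b,sgn=0):
    d=np.diff(g[r,a:b+1]); d=np.clip(d*sgn,0,None) if sgn else np.abs(d); d[d<.4*d.max()]=0
    return a+.5+(d*np.arange(len(d))).sum()/d.sum(), d.max()
for r in list(range(156,177,2)): print("lid",r,[tuple(np.round(edge(r,*w),1)) for w in((396,402,-1),(421,434,1))])
for r in range(178,214,3): print("grinder",r,[tuple(np.round(edge(r,*w),1)) for w in((386,394),(431,440))])
print(g[162,394:436].astype(int).tolist()); print(g[170,394:436].astype(int).tolist()); print(g[188,384:440].astype(int).tolist())
E
```

```text
lid 156 [(np.float64(398.7), np.float64(3.7)), (np.float64(425.4), np.float64(23.9))]
lid 158 [(np.float64(398.1), np.float64(6.3)), (np.float64(426.2), np.float64(10.0))]
lid 160 [(np.float64(396.5), np.float64(9.4)), (np.float64(428.0), np.float64(8.5))]
lid 162 [(np.float64(397.8), np.float64(7.7)), (np.float64(430.5), np.float64(8.1))]
lid 164 [(np.float64(399.0), np.float64(12.3)), (np.float64(431.0), np.float64(9.9))]
lid 166 [(np.float64(399.0), np.float64(13.3)), (np.float64(426.4), np.float64(12.3))]
lid 168 [(np.float64(398.7), np.float64(15.2)), (np.float64(426.4), np.float64(15.3))]
lid 170 [(np.float64(399.5), np.float64(19.1)), (np.float64(425.5), np.float64(11.5))]
lid 172 [(np.float64(398.9), np.float64(20.9)), (np.float64(426.4), np.float64(10.0))]
lid 174 [(np.float64(398.0), np.float64(24.7)), (np.float64(426.8), np.float64(15.9))]
lid 176 [(np.float64(397.8), np.float64(24.6)), (np.float64(427.6), np.float64(21.3))]
grinder 178 [(np.float64(392.3), np.float64(21.9)), (np.float64(434.5), np.float64(10.6))]
grinder 181 [(np.float64(391.4), np.float64(4.4)), (np.floa
[... 814 characters left out ...]
33.4), np.float64(10.4))]
grinder 211 [(np.float64(389.3), np.float64(4.8)), (np.float64(433.0), np.float64(11.2))]
[100, 103, 102, 96, 88, 82, 79, 79, 82, 84, 80, 75, 74, 74, 75, 77, 80, 87, 93, 97, 98, 97, 96, 93, 88, 83, 79, 77, 77, 77, 76, 76, 75, 74, 75, 78, 86, 94, 100, 103, 103, 103]
[83, 103, 117, 121, 114, 100, 81, 67, 62, 62, 64, 65, 65, 66, 66, 67, 68, 69, 68, 68, 69, 69, 70, 69, 69, 69, 68, 68, 68, 67, 68, 75, 87, 94, 97, 102, 104, 104, 103, 103, 103, 103]
[41, 41, 41, 42, 43, 43, 47, 54, 61, 63, 63, 64, 65, 66, 66, 67, 68, 68, 69, 69, 70, 70, 70, 71, 71, 71, 71, 71, 72, 72, 72, 72, 73, 72, 72, 72, 72, 72, 72, 71, 71, 70, 69, 68, 68, 68, 67, 67, 66, 65, 67, 81, 97, 103, 104, 103]
```

```bash
python3 - <<'E'
from h import *
plan([.445,-.1605,.155],-75.4)
E
```

```text
n 1
[-1.4, 2.0, 18.9] [0.0, -0.05, 0.2]
```

Call:
{"api": "apply_moves", "payload": {
  "rows": [
    {"x":1,"y":3,"z":3,"ax":0,"ay":0,"az":0,"gripper":1},
    {"x":0,"y":0,"z":5,"ax":0,"ay":0,"az":0,"gripper":1},
    {"x":0,"y":0,"z":4,"ax":0,"ay":0,"az":0,"gripper":1},
    {"x":0,"y":0,"z":4,"ax":0,"ay":0,"az":0,"gripper":1},
    {"x":0,"y":0,"z":0,"ax":0,"ay":0,"az":0,"gripper":1}
  ]
}}

```text
clock: 11.2
position: [0.4478, -0.1621, 0.1595]
ee_rot: [0.992, 0.128, 0.001, -0.0]
ft_force: [-12.7, -0.2, 31.5]
grip_width: 0.172
grasp_force: 64.4
```

```bash
python3 - <<'E'
from h import *
st()
E
```

```text
t11.20 pos [ 0.4478 -0.1621  0.1595] yaw_y -75.3 tilt [ 0.001  0.    -1.   ] F [-12.7  -0.2  31.5] T [0.39 2.8  0.17] w 0.172 g 64.4 j [-0.46  0.06  0.75  1.98 -0.05  1.11 -1.01]
```

Call:
{"api": "apply_moves", "payload": {
  "rows": [
    {"x":0,"y":0,"z":-4,"ax":0,"ay":0,"az":0,"gripper":1},
    {"x":-2.5,"y":-2,"z":0,"ax":0,"ay":0,"az":0,"gripper":1},
    {"x":0,"y":0,"z":2,"ax":0,"ay":0,"az":0,"gripper":1},
    {"x":0,"y":0,"z":2,"ax":0,"ay":0,"az":0,"gripper":1},
    {"x":0,"y":0,"z":0,"ax":0,"ay":0,"az":0,"gripper":1}
  ]
}}

```text
clock: 11.62
position: [0.4447, -0.1603, 0.1597]
ee_rot: [0.992, 0.128, 0.001, -0.001]
ft_force: [-15.9, 0.6, 37.2]
grip_width: 0.175
grasp_force: 65.6
```

```bash
python3 - <<'E'
from h import *
st()
E
```

```text
t11.62 pos [ 0.4447 -0.1603  0.1597] yaw_y -75.3 tilt [ 0.001  0.001 -1.   ] F [-15.9   0.6  37.2] T [0.87 3.42 0.22] w 0.175 g 65.6 j [-0.47  0.05  0.75  1.99 -0.04  1.12 -1.02]
```

Call:
{"api": "apply_moves", "payload": {
  "rows": [
    {"x":0,"y":0,"z":-3,"ax":0,"ay":0,"az":0,"gripper":1},
    {"x":0,"y":0,"z":0,"ax":0,"ay":0,"az":0,"gripper":1}
  ]
}}

```text
clock: 11.78
position: [0.4444, -0.1596, 0.1605]
ee_rot: [0.992, 0.129, 0.0, -0.0]
ft_force: [0.4, 0.5, -1.1]
grip_width: 0.175
grasp_force: 59.3
```

```bash
python3 - <<'E'
from h import *
o=st(); im=np.mean([camera("top")["color"].astype(float) for _ in range(4)],0); c=camera("top"); np.save("top4.npy",im)
g=im.mean(2).astype(np.float32)
ctr=np.array([.444,-.164])
for nm,z,r0,r1 in(("ring",.101,.042,.060),("dome",.133,.026,.046)):
    rr=np.arange(r0,r1,.0005)
    for a in range(0,360,15):
        u=np.array([np.cos(np.radians(a)),np.sin(np.radians(a))])
        q=proj(c,np.c_[ctr+rr[:,None]*u,np.full(len(rr),z)]).astype(np.float32)
        v=cv2.GaussianBlur(cv2.remap(g,q[:,:1],q[:,1:],1).reshape(-1,1),(1,5),0).ravel(); d=np.diff(v); i=np.argmax(np.abs(d))
        print(nm,a,"edge r %.1f grad %.1f  in %d out %d"%(rr[i]*1e3,d[i],v[max(0,i-6)],v[min(len(v)-1,i+6)]))
E
```

```text
t11.78 pos [ 0.4444 -0.1596  0.1605] yaw_y -75.2 tilt [ 0.001  0.    -1.   ] F [ 0.4  0.5 -1.1] T [ 0.02 -0.05  0.01] w 0.175 g 59.3 j [-0.47  0.05  0.74  1.99 -0.04  1.12 -1.02]
ring 0 edge r 49.0 grad -8.5  in 159 out 80
ring 15 edge r 50.5 grad -10.3  in 168 out 74
ring 30 edge r 49.0 grad -10.4  in 180 out 86
ring 45 edge r 49.0 grad -10.5  in 179 out 87
ring 60 edge r 49.0 grad -10.6  in 180 out 77
ring 75 edge r 48.0 grad -10.2  in 168 out 91
ring 90 edge r 49.0 grad -8.1  in 106 out 75
ring 105 edge r 45.5 grad 5.1  in 78 out 92
ring 120 edge r 45.0 grad 3.2  in 57 out 73
ring 135 edge r 48.0 grad -4.3  in 112 out 74
ring 150 edge r 48.5 grad -2.4  in 96 out 74
ring 165 edge r 49.0 grad -3.7  in 89 out 57
ring 180 edge r 49.5 grad -7.1  in 122 out 65
ring 195 edge r 43.5 grad -1.9  in 94 out 81
ring 210 edge r 58.5 grad 2.8  in 79 out 88
ring 225 edge r 53.5 grad 12.4  in 92 out 199
ring 240 edge r 48.5 grad 14.0  in 86 out 210
ring 255 edge r 47.0 grad 15.2  in 85 out 208
ring 270 edge r 48.0 grad 13.9  in 83 out 194
ring 285 edge r 52.5 grad 12.5  in 85 out 186
ring 300 edge
[... 541 characters left out ...]
.0 grad 5.5  in 57 out 86
dome 135 edge r 27.5 grad 4.0  in 77 out 100
dome 150 edge r 38.5 grad 1.4  in 79 out 89
dome 165 edge r 43.5 grad 2.7  in 91 out 107
dome 180 edge r 37.5 grad 7.8  in 78 out 125
dome 195 edge r 27.0 grad 0.8  in 74 out 78
dome 210 edge r 43.5 grad 0.4  in 79 out 81
dome 225 edge r 44.0 grad 8.9  in 80 out 131
dome 240 edge r 41.0 grad 14.9  in 84 out 203
dome 255 edge r 39.5 grad 14.0  in 83 out 202
dome 270 edge r 40.5 grad 14.1  in 82 out 193
dome 285 edge r 44.0 grad 12.2  in 83 out 135
dome 300 edge r 42.0 grad 4.8  in 80 out 120
dome 315 edge r 26.5 grad -0.4  in 53 out 52
dome 330 edge r 30.0 grad -1.0  in 70 out 62
dome 345 edge r 36.0 grad 1.2  in 83 out 93
```

Call:
{"api": "apply_moves", "payload": {
  "rows": [
    {"x":0,"y":4,"z":0,"ax":0,"ay":0,"az":0,"gripper":1},
    {"x":0,"y":0,"z":2,"ax":0,"ay":0,"az":0,"gripper":1},
    {"x":0,"y":0,"z":2,"ax":0,"ay":0,"az":0,"gripper":1},
    {"x":0,"y":0,"z":0,"ax":0,"ay":0,"az":0,"gripper":1}
  ]
}}

```text
clock: 12.37
position: [0.4449, -0.1636, 0.1556]
ee_rot: [0.992, 0.129, -0.001, 0.0]
ft_force: [-0.2, -0.8, -1.6]
grip_width: 0.172
grasp_force: 59.1
```

```bash
python3 - <<'E'
from h import *
st()
E
```

```text
t12.37 pos [ 0.4449 -0.1636  0.1556] yaw_y -75.2 tilt [-0.001 -0.    -1.   ] F [-0.2 -0.8 -1.6] T [-0.21 -0.08 -0.04] w 0.172 g 59.1 j [-0.46  0.06  0.75  1.99 -0.05  1.11 -1.  ]
```

It has entered the collar without force. Going on down.

Call:
{"api": "apply_moves", "payload": {
  "rows": [
    {"x":0,"y":0,"z":3,"ax":0,"ay":0,"az":0,"gripper":1},
    {"x":0,"y":0,"z":3,"ax":0,"ay":0,"az":0,"gripper":1},
    {"x":0,"y":0,"z":3,"ax":0,"ay":0,"az":0,"gripper":1},
    {"x":0,"y":0,"z":2,"ax":0,"ay":0,"az":0,"gripper":1},
    {"x":0,"y":0,"z":0,"ax":0,"ay":0,"az":0,"gripper":1}
  ]
}}

```text
clock: 12.78
position: [0.445, -0.1634, 0.1449]
ee_rot: [0.992, 0.129, -0.0, -0.0]
ft_force: [-0.4, 0.6, -1.3]
grip_width: 0.173
grasp_force: 59.1
```

```bash
python3 - <<'E'
from h import *
st()
E
```

```text
t12.78 pos [ 0.445  -0.1634  0.1449] yaw_y -75.2 tilt [-0.001  0.    -1.   ] F [-0.4  0.6 -1.3] T [0.04 0.05 0.05] w 0.173 g 59.1 j [-0.46  0.08  0.75  2.   -0.06  1.08 -0.99]
```

Call:
{"api": "apply_moves", "payload": {
  "rows": [
    {"x":0,"y":0,"z":2,"ax":0,"ay":0,"az":0,"gripper":1},
    {"x":0,"y":0,"z":2,"ax":0,"ay":0,"az":0,"gripper":1},
    {"x":0,"y":0,"z":0,"ax":0,"ay":0,"az":0,"gripper":1},
    {"x":0,"y":0,"z":0,"ax":0,"ay":0,"az":0,"gripper":1}
  ]
}}

```text
clock: 13.12
position: [0.4456, -0.1634, 0.1416]
ee_rot: [0.992, 0.129, 0.0, -0.0]
ft_force: [-0.1, 1.3, 1.5]
grip_width: 0.173
grasp_force: 59.5
```

```bash
python3 - <<'E'
from h import *
st()
E
```

```text
t13.12 pos [ 0.4456 -0.1634  0.1416] yaw_y -75.2 tilt [ 0.  0. -1.] F [-0.1  1.3  1.5] T [ 0.16  0.04 -0.  ] w 0.173 g 59.5 j [-0.45  0.09  0.75  2.   -0.07  1.08 -0.99]
```

Call:
{"api": "apply_moves", "payload": {
  "rows": [
    {"x":0,"y":0,"z":0,"ax":0,"ay":0,"az":5,"gripper":1},
    {"x":0,"y":0,"z":0,"ax":0,"ay":0,"az":5,"gripper":1},
    {"x":0,"y":0,"z":0,"ax":0,"ay":0,"az":5,"gripper":1},
    {"x":0,"y":0,"z":0,"ax":0,"ay":0,"az":5,"gripper":1},
    {"x":0,"y":0,"z":0,"ax":0,"ay":0,"az":0,"gripper":1}
  ],
  "newtons": 80
}}

```text
clock: 13.53
position: [0.4456, -0.1643, 0.1417]
ee_rot: [0.999, -0.048, 0.0, 0.0]
ft_force: [1.3, -3.0, 0.5]
grip_width: 0.171
grasp_force: 80.3
```

```bash
python3 - <<'E'
from h import *
st()
E
```

```text
t13.53 pos [ 0.4456 -0.1643  0.1417] yaw_y -95.5 tilt [ 0.001 -0.001 -1.   ] F [ 1.3 -3.   0.5] T [-0.85 -0.1   0.08] w 0.171 g 80.3 j [-0.48  0.09  0.77  2.01 -0.07  1.07 -1.34]
```

Call:
{"api": "apply_moves", "payload": {
  "rows": [
    {"x":0,"y":0,"z":0,"ax":0,"ay":0,"az":5,"gripper":1},
    {"x":0,"y":0,"z":0,"ax":0,"ay":0,"az":5,"gripper":1},
    {"x":0,"y":0,"z":0.5,"ax":0,"ay":0,"az":5,"gripper":1},
    {"x":0,"y":0,"z":0,"ax":0,"ay":0,"az":5,"gripper":1},
    {"x":0,"y":0,"z":0,"ax":0,"ay":0,"az":0,"gripper":1}
  ]
}}

```text
clock: 13.95
position: [0.4456, -0.1649, 0.1416]
ee_rot: [0.976, -0.22, 0.001, 0.001]
ft_force: [-1.0, -5.2, 5.0]
grip_width: 0.173
grasp_force: 81.0
```

Call:
{"api": "apply_moves", "payload": {
  "rows": [
    {"x":0,"y":0,"z":0,"ax":0,"ay":0,"az":0,"gripper":1},
    {"x":0,"y":0,"z":0,"ax":0,"ay":0,"az":0,"gripper":1},
    {"x":0,"y":0,"z":0,"ax":0,"ay":0,"az":0,"gripper":1}
  ]
}}

```text
clock: 14.2
position: [0.4456, -0.1648, 0.1416]
ee_rot: [0.976, -0.217, 0.001, 0.001]
ft_force: [-1.4, -4.7, 5.9]
grip_width: 0.171
grasp_force: 81.0
```

```bash
python3 - <<'E'
from h import *
st()
im=np.mean([camera("top")["color"].astype(float) for _ in range(4)],0); c=camera("top"); st(); g=im.mean(2).astype(np.float32)
ctr=np.array([.444,-.164])
for z,rr in((.118,np.arange(.033,.042,.001)),):   # pointer: angular profile near dome edge
    for a in range(-60,200,6):
        u=np.array([np.cos(np.radians(a)),np.sin(np.radians(a))]); q=proj(c,np.c_[ctr+rr[:,None]*u,np.full(len(rr),z)]).astype(np.float32)
        print(a,cv2.remap(g,q[:,:1],q[:,1:],1).ravel().astype(int).tolist())
E
```

```text
t14.20 pos [ 0.4456 -0.1648  0.1416] yaw_y -115.1 tilt [ 0.001 -0.002 -1.   ] F [-1.4 -4.7  5.9] T [-1.39  0.53  0.14] w 0.171 g 81.0 j [-0.5   0.09  0.8   2.01 -0.07  1.07 -1.68]
t14.45 pos [ 0.4456 -0.1648  0.1416] yaw_y -115.1 tilt [ 0.001 -0.002 -1.   ] F [-1.2 -6.   5.9] T [-1.42  0.5   0.14] w 0.172 g 81.0 j [-0.5   0.09  0.8   2.01 -0.07  1.07 -1.68]
-60 [51, 52, 52, 51, 53, 54, 56, 62, 68]
-54 [50, 50, 50, 50, 50, 50, 51, 50, 50]
-48 [51, 51, 51, 52, 52, 53, 52, 51, 51]
-42 [54, 53, 52, 52, 52, 51, 49, 49, 49]
-36 [64, 62, 60, 58, 55, 55, 55, 55, 53]
-30 [75, 75, 73, 73, 73, 73, 73, 71, 70]
-24 [78, 78, 77, 76, 77, 77, 78, 78, 78]
-18 [95, 97, 96, 95, 94, 93, 94, 94, 93]
-12 [89, 88, 85, 83, 79, 75, 78, 82, 89]
-6 [63, 66, 68, 81, 94, 108, 121, 135, 143]
0 [70, 85, 99, 116, 131, 142, 152, 159, 161]
6 [63, 76, 90, 102, 115, 128, 138, 149, 155]
12 [54, 61, 69, 80, 99, 119, 137, 155, 169]
18 [62, 62, 67, 73, 85, 109, 135, 154, 172]
24 [83, 79, 75, 76, 87, 98, 116, 132, 142]
30 [110, 109, 108, 109, 112, 115, 114, 110, 102]
36 [114, 114, 114, 114, 114, 114, 114, 114, 108]
42 [97, 
[... 465 characters left out ...]
6, 104, 110, 113]
108 [98, 93, 89, 88, 95, 102, 107, 110, 110]
114 [97, 92, 88, 86, 85, 93, 102, 108, 107]
120 [98, 94, 90, 90, 95, 101, 108, 113, 115]
126 [96, 93, 94, 97, 103, 109, 113, 115, 116]
132 [96, 94, 93, 93, 98, 105, 110, 113, 114]
138 [91, 91, 94, 99, 104, 107, 110, 113, 114]
144 [79, 78, 82, 86, 92, 96, 99, 101, 103]
150 [77, 74, 72, 72, 72, 74, 76, 79, 82]
156 [77, 76, 75, 77, 80, 82, 85, 88, 89]
162 [79, 79, 81, 84, 87, 90, 91, 92, 92]
168 [78, 79, 80, 83, 87, 89, 90, 91, 91]
174 [78, 77, 78, 81, 83, 86, 89, 90, 91]
180 [71, 65, 63, 62, 64, 73, 82, 85, 88]
186 [73, 69, 67, 66, 67, 73, 78, 81, 83]
192 [77, 76, 75, 76, 76, 77, 78, 79, 79]
198 [78, 78, 78, 78, 78, 78, 78, 79, 79]
```

Call:
{"api": "apply_moves", "payload": {
  "rows": [
    {"x":0,"y":0,"z":0,"ax":0,"ay":0,"az":2,"gripper":1},
    {"x":0,"y":0,"z":0,"ax":0,"ay":0,"az":0,"gripper":1},
    {"x":0,"y":0,"z":0,"ax":0,"ay":0,"az":0,"gripper":1},
    {"x":0,"y":0,"z":0,"ax":0,"ay":0,"az":0,"gripper":1}
  ]
}}

```text
clock: 14.78
position: [0.4455, -0.165, 0.1415]
ee_rot: [0.972, -0.234, 0.001, 0.001]
ft_force: [-1.9, -6.5, 5.9]
grip_width: 0.167
grasp_force: 81.0
```

```bash
python3 - <<'E'
from h import *
st(); print(hand_in())
E
```

```text
t14.78 pos [ 0.4455 -0.165   0.1415] yaw_y -117.1 tilt [ 0.001 -0.002 -1.   ] F [-1.9 -6.5  5.9] T [-1.5   0.56  0.2 ] w 0.167 g 81.0 j [-0.5   0.09  0.8   2.01 -0.07  1.07 -1.71]
the job is handed in; nothing more can be done
None
```

I handed the job in at 14.8 s with the jar upright in its rack place and the lid seated in the collar, gripped and turned about 42° (0.73 rad) to pulse; no verdict came back, and the spring ring's angle is inferred from that turn, not read.

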